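# Pack a blood sample for the courier, one container inside the next

## Robot

A 6-joint arm with a two-finger parallel gripper is mounted at the origin on a cart in front of the work surface, level with it; the furniture and walls round the work are solid. World frame = base frame: x ahead of the robot, y to its left, z up, the work surface at z = 0. Lengths are in m, angles in rad, forces in N, time in s.
With the tool pointing down it reaches from about 0.325 to 0.9 m from the base axis. Payload 6.1 kg.
Tool frame: the origin (TCP) lies between the finger pads; the fingertips stand 25 mm ahead of it and the grasp point (between the pads) lies 6 mm ahead of it (r.nose_length is the distance from the TCP to the fingertips, in m); z points along the fingers, y is the direction in which the jaws open and shut (so a half turn about z gives the same grasp; the last joint's range is limited). The gripper opens to 85 mm and grips with 20 to 120 N. Pads are 22 mm wide; open, the fingers measure 114 mm over their backs; the gripper's body (76 mm by 85 mm) begins 54 mm behind the grasp point. The pads swing forward as they close: fully open they stand 13 mm farther back than shut.
Start: joints at [1.123, 0.22, 1.526, -0, 1.395, -0.126], TCP at [0.198, 0.593, 0.256] pointing down, gripper open.
Joint ranges: [-2.98, 2.98], [-0.91, 2.08], [0.09, 2.57], [-1.24, 4.39], [0.2, 2.65], [-2.68, 2.68]. Speed limits (rad/s): [2.57, 2.57, 3.01, 3.14, 3.14, 3.14].

## Interface

Orientations are given as [roll, pitch, yaw] about the fixed x, y, z axes, in that order (R = Rz(yaw) Ry(pitch) Rx(roll)).
In Python, from plant import r, vision gives the robot as it stands.
- The arm moves only by the shell command python3 -m inch 'ROWS' [OPENING] [FORCE]. ROWS is JSON, a list of rows, each a list of 4 numbers: the shift along the tool's x, y, z in cm, then the turn about the tool's z in degrees. A call has exactly 10 rows; each row shifts and turns the pose as measured when the row begins, along the tool's axes as they then stand; what a row does not reach is not made up. A row lasts 1/10 s, in which the tool goes at most 50 mm and 8.59 degrees, less where a joint would pass 70% of its speed; a pose out of reach is approached as far as the arm can. A call is refused whole if a number of a shift passes 5 or a number of a turn 8.59, either way. A call with a gripper value outside its range is refused whole. OPENING is the closure, from 0 (fully open) to 1 (shut), set as the call begins (- or left out, the last holds). The fingers move at their own pace and stop on an object; FORCE is the grip in N (left out, the last holds). Time passes only in rows, so rows that do not move let the fingers close, or fill a call up. It gives the time, the measured TCP pose, the force and the opening at its end, in the units of the state.
- r.get_obs(): the state, without advancing time (a new reading comes with each control period).
- vision.camera(name): name is "side" or "top"; returns a dict with "color" (480x640x3 uint8, blue, green, red), "K" (3x3 intrinsics, pixels), "world_from_camera" (4x4, takes a point from camera to world coordinates). Camera axes: x right, y down, z forward; pixel columns grow to the right and rows downward; lengths in m; the calibration is good to about 2 mm. A picture is of the moment at which its call begins. There is no depth.
- r.hand_in(): hands the job in, once; it reports no verdict.
The state is a dict: "time_s": time; "joints": joint angles; "qd": joint speeds; "effort": joint torques, N m; "position": TCP position; "orientation": TCP orientation; "force": force on the tool from outside, world axes, zero at the start; "wrist_torque": the same for the moment, N m; "grip_width": opening from 0.0 (shut) to 1.0 (fully open).
Only numpy, scipy, OpenCV 4.12 (cv2) and the standard library are available. Lean on these libraries where they do the work, as an engineer would, in place of code of your own. Each camera call takes 0.05 s, during which the arm holds its last target.

## Task

Pack the blood sample for the courier, each thing inside the last and in this order: stand the empty white canister in the round well of the open carton, which holds it steady, set the black foam sleeve in the canister, lower the sample tube into the sleeve's bore, and close the canister with its grey cap, fully down. Keep the sample upright all the way, and do not push the reagent bottle and the timer about.

Things in the scene. Friction and masses are not known exactly. Their poses are not given: they have to be found in the camera images.
- tube: Sample tube with an orange screw cap, 63 mm tall, standing upright in one hole of the wooden block (the one at y = +12 mm). Origin: centre of its bottom; z up along the tube. Glass 12 mm in diameter; the cap is 15 mm wide and takes the top 17 mm (46 to 63 mm above the origin). Grasp it by the cap. It weighs about 12 g. It is the only tube standing upright.
- block: Fixed wooden tube block, 38 x 105 x 36 mm (x, y, z), with a row of four round holes along its y axis, 16 mm wide, 24 mm deep, 24 mm apart. Origin: centre of its underside. The sample tube stands in the hole at y = +12 mm, on the hole's floor 12 mm above the bench, so that the cap's top is 75 mm above the bench; the other holes are empty.
- sleeve: Loose black foam sleeve, a round block 36 mm in diameter and 66 mm tall with a single round bore from above, 17 mm wide and 44 mm deep (bore floor 22 mm above its underside). Standing upright. Origin: centre of its underside. A tube in it shows 19 mm above its top. When it stands in the canister its top 13 mm stick out above the rim: grasp it only there to lower it in.
- canister: Loose white open canister, mouth up, 57 mm tall, about 150 g. Origin: centre of its underside. Body 58 mm in diameter up to a flat shoulder 47 mm high; above it a neck that narrows from 47 to 45 mm outside, 41 mm inside. Inner floor 4 mm up. To set it in the well grasp it across the body with the fingertips 29 to 40 mm above its underside, as the lowest 24 mm go into the well.
- cap: Loose grey ribbed push-on cap of the canister, 59 mm in diameter, 49 mm tall, closed top, standing mouth down. Origin: centre of its mouth (its underside). 53 mm inside, 46 mm deep. It is a free push fit without thread: on the canister it covers the sleeve and tube and rests on the shoulder, its underside 47 mm above the canister's underside.
- carton: Fixed open cardboard shipping carton, 116 x 116 mm, 36 mm high, filled with a grey foam bed 34 mm high that has one round well in the middle, 64 mm wide and 24 mm deep (well floor 10 mm above the bench). Two flaps hang outwards on its x sides to 75 mm from the middle, below the rim. Origin: centre of its underside, z up, below the well's axis.
- reagent: Bystander: upright dropper bottle, 35 mm in diameter, 86 mm tall, origin at the centre of its underside. Loose; leave it where it stands (within 40 mm).
- timer: Bystander: round mechanical timer, 68 mm in diameter, 47 mm high, origin at the centre of its underside. Loose; leave it where it stands (within 40 mm). Close behind it stands the printer, fixed, 0.27 m high over all x > 0.57, y < -0.27: move the hand in front of it, not across it.

How it is judged:
On the way, in this order (a step that is already met when the one before it is completed fails the run):
1. the empty canister stands on the floor of the carton's well (z of canister in the frame of carton between 0.006 and 0.014 m and horizontal distance between canister and carton below 0.008 m and angle between canister's own z axis and vertical below 0.12 rad), for 0.2 s.
2. the sleeve stands on the floor of the canister, still in the well (z of canister in the frame of carton between 0.006 and 0.014 m and horizontal distance between canister and carton below 0.008 m and z of sleeve in the frame of canister between 0.001 and 0.007 m and horizontal distance between sleeve and canister below 0.006 m and angle between sleeve's own z axis and vertical below 0.12 rad), for 0.2 s.
3. the sample tube stands in the sleeve, down on the floor of the bore (z of canister in the frame of carton between 0.006 and 0.014 m and horizontal distance between canister and carton below 0.008 m and z of sleeve in the frame of canister between 0.001 and 0.007 m and horizontal distance between sleeve and canister below 0.006 m and z of tube in the frame of sleeve between 0.018 and 0.026 m and horizontal distance between tube and sleeve below 0.006 m and angle between tube's own z axis and vertical below 0.2 rad), for 0.2 s.
4. the cap sits down on the canister's shoulder, tube and sleeve inside (z of canister in the frame of carton between 0.006 and 0.014 m and horizontal distance between canister and carton below 0.008 m and z of sleeve in the frame of canister between 0.001 and 0.007 m and horizontal distance between each of sleeve, cap and canister below 0.006 m and z of tube in the frame of sleeve between 0.018 and 0.026 m and horizontal distance between tube and sleeve below 0.006 m and z of cap in the frame of canister between 0.044 and 0.05 m and angle between cap's own z axis and vertical below 0.12 rad), for 0.2 s.
At the end, for the whole second after the job is handed in: All is nested, upright and at rest: canister on the well's floor (height within 4 mm, centred within 8), sleeve on the canister's floor (within 3 mm, centred within 6), tube on the bore's floor (within 4 mm, centred within 6), cap on the shoulder (within 3 mm, centred within 6) (all of step 4 and angle between tube's own z axis and vertical below 0.2 rad and angle between each of sleeve, canister's own z axis and vertical below 0.12 rad and linear speed of each of tube, sleeve, canister, cap below 0.02 m/s); the robot touches nothing.
It fails at once if the sample tube is tipped over (more than about 35 degrees) (angle between tube's own z axis and vertical above 0.6 rad).
It fails at once if the reagent bottle or the timer is pushed away by more than 40 mm or knocked over (distance of any of reagent, timer from where it was at the start of the episode above 0.04 m or angle between reagent's own z axis and vertical above 0.6 rad).
It also fails if it takes over 120 s, if anything falls off the work surface, if the arm or the gripper's body presses on something with over 40 N, if the wrist force passes 120 N, or if a joint passes its speed limit or range.

## Working session

There is one attempt and no reset: what is moved stays moved. The work goes in short steps, Python scripts to look and compute and a shell command to move; the robot and the scene stay as the last step left them, time stands still between calls to the robot, and variables do not carry over. Pictures are saved under pics/ and viewed, and the job is handed in when it is done.

```bash
ls; mkdir -p pics
python3 - <<'E'
from plant import r, vision
import cv2
print(r.get_obs(), r.nose_length)
for n in("side","top"):
    c=vision.camera(n); cv2.imwrite(f"pics/{n}0.png",c["color"]); print(n,c["K"],c["world_from_camera"])
E
```

```text
pics
{'time_s': 0.0, 'joints': array([ 1.12292241e+00,  2.21196791e-01,  1.52762351e+00,  3.28105466e-05,
        1.39468831e+00, -1.26079320e-01]), 'qd': array([0.00158539, 0.0019031 , 0.00374049, 0.00123203, 0.00165098,
       0.0008468 ]), 'effort': array([ 6.18901067e-04, -4.96902215e+01, -3.89391875e+01, -1.91887452e-04,
        1.13998092e-02, -1.47441381e-05]), 'position': array([0.19740783, 0.59241974, 0.2552108 ]), 'orientation': array([-3.13969596e+00, -2.72959155e-04,  2.81979201e+00]), 'force': array([-1.02926547, -0.11764415,  0.04381372]), 'wrist_torque': array([ 0.00788236, -0.04699923, -0.0014115 ]), 'grip_width': 0.9982343693703692} 0.025
side [[518.86998765   0.         330.28296558]
 [  0.         518.86998765 232.91791624]
 [  0.           0.           1.        ]] [[ 0.50100121 -0.4840037   0.71745258 -0.14377091]
 [-0.86508317 -0.2560474   0.43135928 -0.6430082 ]
 [-0.02507762 -0.83676768 -0.54698351  0.52847218]
 [ 0.          0.          0.          1.        ]]
top [[621.97652872   0.         325.42892492]
 [  0.         621.97652872 250.85864837]
 [  0.           0.           1.        ]] [[ 0.02084529 -0.98516288  0.17035132  0.34209828]
 [-0.99968663 -0.02290071 -0.01010954 -0.24315283]
 [ 0.01386071 -0.1700872  -0.98533153  0.96398402]
 [ 0.          0.          0.          1.        ]]
```

View pics/side0.png

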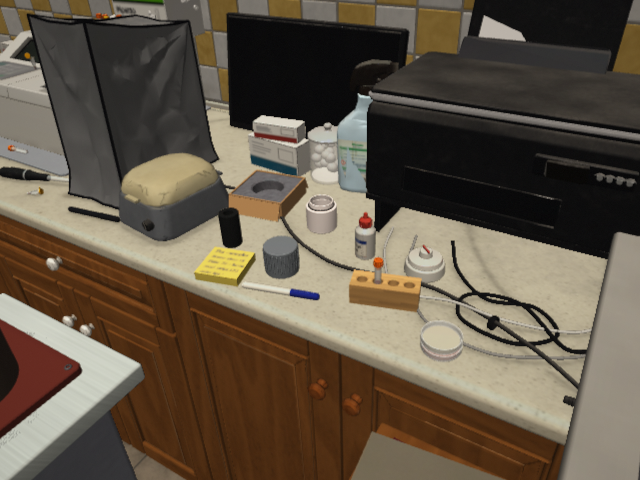

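View pics/top0.png

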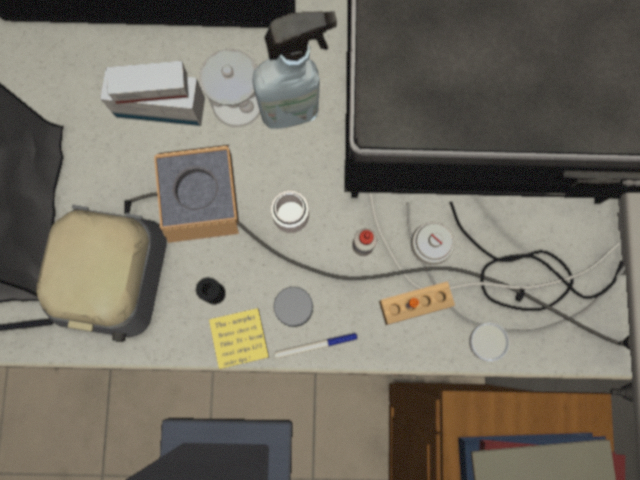

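The side view shows the carton at (268,190), canister (321,212), cap (281,257), sleeve (230,227), tube (378,268), reagent bottle (365,237) and timer (425,262). In the top view these are at (197,190), (290,210), (293,306), (210,290), (413,303), (365,240) and (432,243). I'll zoom in to get precise edges.

Run:
```python
import cv2
t=cv2.imread("pics/top0.png"); s=cv2.imread("pics/side0.png")
def crop(im,x,y,w,h,k,n): cv2.imwrite(n,cv2.resize(im[y:y+h,x:x+w],None,fx=k,fy=k,interpolation=cv2.INTER_CUBIC))
crop(t,150,140,200,150,4,"pics/tA.png")
crop(t,180,225,290,130,2.7,"pics/tB.png")
crop(s,200,160,230,150,3.4,"pics/sA.png")
```

```text
(no output)
```

View pics/tA.png

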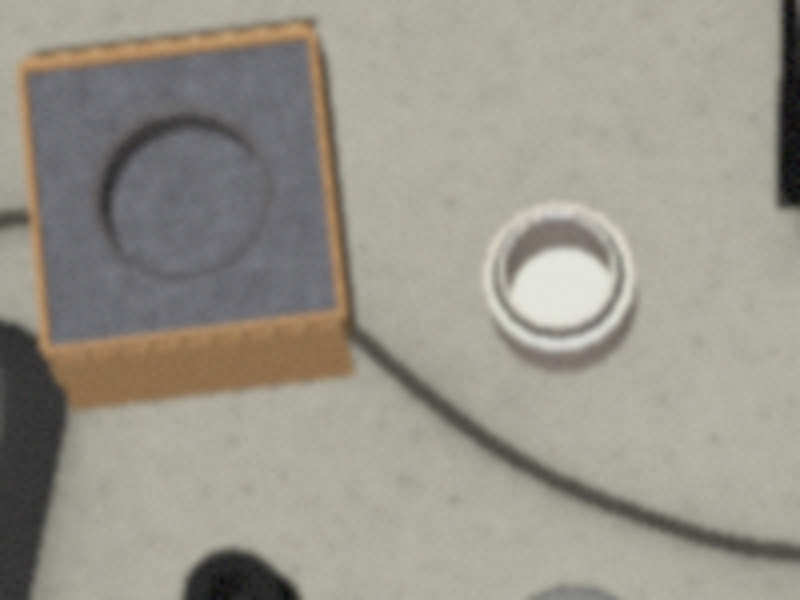

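View pics/tB.png

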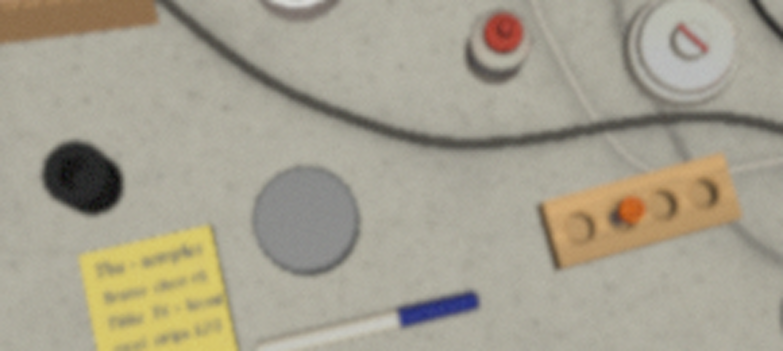

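View pics/sA.png

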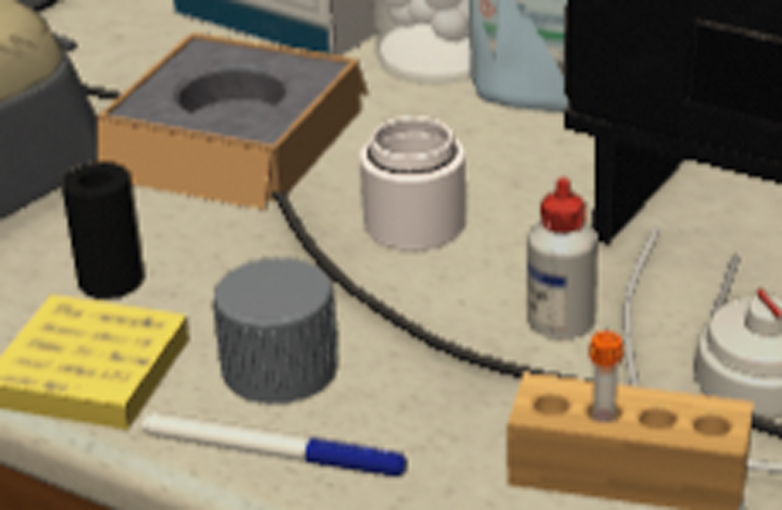

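```bash
cat > h.py <<'E'
import numpy as np, cv2
from plant import r, vision
def cam(n,save=None):
    c=vision.camera(n)
    if save: cv2.imwrite(f"pics/{save}.png",c["color"])
    return c
def ray(c,uv):
    T=c["world_from_camera"]; d=T[:3,:3]@np.linalg.solve(c["K"],[uv[0],uv[1],1]); return T[:3,3],d
def plane(c,uv,z):
    o,d=ray(c,uv); return (o+d*(z-o[2])/d[2])
def proj(c,P):
    T=c["world_from_camera"]; p=T[:3,:3].T@(np.asarray(P,float)-T[:3,3]); q=c["K"]@p; return q[:2]/q[2]
def tri(c1,u1,c2,u2):
    o,d=ray(c1,u1);p,e=ray(c2,u2)
    A=np.stack([d,-e],1); s=np.linalg.lstsq(A,p-o,rcond=None)[0]
    a,b=o+d*s[0],p+e*s[1]; return (a+b)/2,np.linalg.norm(a-b)
def circ(c,P,rad,im,col=(0,255,0),k=1):
    a=np.linspace(0,2*np.pi,60)
    pts=np.array([proj(c,[P[0]+rad*np.cos(t),P[1]+rad*np.sin(t),P[2]]) for t in a])
    cv2.polylines(im,[np.round((pts+.5)*k-.5).astype(int)],True,col,1)
def state():
    o=r.get_obs(); print(round(o["time_s"],2),np.round(o["position"],4),np.round(o["orientation"],3),np.round(o["force"],1),round(o["grip_width"],3),"J",np.round(o["joints"],2)); return o
E
python3 - <<'E'
from h import *
t=cam("top");s=cam("side")
A=lambda x,y:(150+x/4-.4,140+y/4-.4)
B=lambda x,y:(180+x/2.7-.3,225+y/2.7-.3)
S=lambda x,y:(200+x/3.4-.35,160+y/3.4-.35)
f=lambda n,v:print(n,np.round(v,4))
cor=[plane(t,A(*p),.036) for p in[(22,60),(315,25),(348,318),(48,350)]]
f("carton rim",np.mean(cor,0)); 
f("edges",[np.linalg.norm(cor[i]-cor[i-1]) for i in range(4)])
f("well top",plane(t,A(186,196),.034)); f("well side",plane(s,S(231,93),.034))
f("can shoulder",plane(t,A(560,278),.047))
f("can rim side",plane(s,S(413,141),.057))
f("cap",plane(t,B(305.5,218),.049)); f("cap side",plane(s,S(275,288),.049))
f("sleeve",plane(t,B(76,174),.066));f("sleeve side",plane(s,S(98,180),.066))
for p in[(580,228),(663,205),(704,193)]: f("hole",plane(t,B(*p),.036))
for p in[(551,405),(657,419),(712,426)]: f("hole side",plane(s,S(*p),.036))
im=t["color"];hsv=cv2.cvtColor(im,cv2.COLOR_BGR2HSV)
for n,c in(("top",t),("side",s)):
    h=cv2.cvtColor(c["color"],cv2.COLOR_BGR2HSV)
    m=((h[...,0]<14)&(h[...,1]>190)&(h[...,2]>120)).astype(np.uint8)
    k,l,st,ce=cv2.connectedComponentsWithStats(m)
    for i in range(1,k):
        if st[i,4]>25: print(n,st[i],ce[i], plane(c,ce[i],.07))
f("reag",plane(t,B(505,32),.075)); f("timer",plane(t,B(685,47),.047))
E
```

```text
carton rim [ 0.5986 -0.0508  0.036 ]
edges [0.1157 0.1138 0.1177 0.1141]
well top [ 0.5955 -0.0516  0.034 ]
well side [ 0.5926 -0.0553  0.034 ]
can shoulder [ 0.5635 -0.197   0.047 ]
can rim side [ 0.559  -0.2029  0.057 ]
cap [ 0.4178 -0.2064  0.049 ]
cap side [ 0.4172 -0.2098  0.049 ]
sleeve [ 0.4372 -0.0835  0.066 ]
sleeve side [ 0.4357 -0.088   0.066 ]
hole [ 0.4167 -0.3576  0.036 ]
hole [ 0.4304 -0.4037  0.036 ]
hole [ 0.4376 -0.4265  0.036 ]
hole side [ 0.414  -0.3611  0.036 ]
hole side [ 0.4273 -0.4069  0.036 ]
hole side [ 0.4343 -0.4301  0.036 ]
top [410 299   8   8  50] [413.36 302.42] [ 0.42422082 -0.38058134  0.07      ]
side [360 213  11  13  74] [365.32432432 219.58108108] [ 0.5204333  -0.31294621  0.07      ]
side [374 258   9  10  76] [377.81578947 262.19736842] [ 0.4219505  -0.38347957  0.07      ]
reag [ 0.5184 -0.312   0.075 ]
timer [ 0.5178 -0.4146  0.047 ]
```

```bash
cat >> h.py <<'E'
def go(x,y,z,yaw=None):
    o=state(); p=o["position"]; w=o["orientation"][2]
    R=cv2.Rodrigues(np.array([0,0,w]))[0]@np.diag([1.,-1,-1])
    print("tool shift cm",np.round(R.T@(np.array([x,y,z])-p)*100,2), "norm", round(np.linalg.norm(np.array([x,y,z])-p)*100,1))
    if yaw is not None:
        d=-np.degrees(yaw-w); print("turn deg",round(d,2), [round(v,2) for v in ((d+180)%360-180,)])
        R=cv2.Rodrigues(np.array([0,0,yaw]))[0]@np.diag([1.,-1,-1])
        print("shift after turn",np.round(R.T@(np.array([x,y,z])-p)*100,2))
E
python3 - <<'E'
from h import *
t=cam("top");s=cam("side")
for u in[(105,205),(215,162),(70,195)]: print("box",u,plane(s,u,0))
for u in[(163,245),(228,205),(120,210)]: print("toaster side base",u,plane(s,u,0))
print("toaster top",tri(s,(185,160),t,(110,215)))
print(plane(t,(165,222),.06),plane(t,(165,222),.0))
go(0.42,-0.02,0.27,1.23)
E
```

```text
box (105, 205) [0.42225594 0.24023568 0.        ]
box (215, 162) [0.68819827 0.1719674  0.        ]
box (70, 195) [0.41624588 0.34416289 0.        ]
toaster side base (163, 245) [0.37171366 0.02356351 0.        ]
toaster side base (228, 205) [0.54176613 0.011622   0.        ]
toaster side base (120, 210) [0.42268577 0.19565819 0.        ]
toaster top (array([0.52482157, 0.0673675 , 0.09730626]), np.float64(0.03366415258578728))
[ 0.53623948 -0.01388327  0.06      ] [0.54912518 0.00133401 0.        ]
0.3 [0.1976 0.5928 0.2559] [-3.141 -0.     2.82 ] [ 0.   1.  -1.3] 1.0 J [ 1.12  0.22  1.53 -0.    1.39 -0.13]
tool shift cm [-40.48 -51.1   -1.41] norm 65.2
turn deg 91.09 [np.float64(91.09)]
shift after turn [-50.32  41.44  -1.41]
```

```bash
python3 -m inch '[[-2.4,-3.8,-0.3,0],[-2.4,-3.8,-0.3,0],[-2.4,-3.8,-0.3,0],[-2.4,-3.8,-0.3,0],[-2.4,-3.8,-0.3,0],[-2.4,-3.8,-0.3,0],[-2.4,-3.8,-0.3,0],[-2.4,-3.8,-0.3,0],[-2.4,-3.8,-0.3,0],[-2.4,-3.8,-0.3,0]]' 0 60; python3 -c "
from h import *
go(.42,-.13,.27,1.23)"
```

```text
time_s: 1.3
position: [0.3063, 0.1454, 0.2843]
orientation: [-3.139, 0.003, 2.831]
force: [1.2, -0.3, -0.2]
grip_width: 0.998
1.3 [0.3063 0.1454 0.2843] [-3.139e+00  3.000e-03  2.831e+00] [ 1.2 -0.3 -0.2] 0.998 J [ 0.21 -0.55  2.15 -0.    1.54 -1.05]
tool shift cm [-19.23 -22.76   1.43] norm 29.8
turn deg 91.75 [np.float64(91.75)]
shift after turn [-22.16  19.92   1.43]
```

```bash
python3 -m inch '[[-1.9,-2.3,0,8.5],[-2.2,-1.9,0,8.5],[-2.5,-1.6,0,8.5],[-2.7,-1.2,0,8.5],[-2.9,-0.8,0,8.5],[-2.9,-0.3,0,8.5],[-3,0.1,0,8.5],[-2.9,0.5,0,8.5],[-2.8,1,0,8.5],[-2.6,1.4,0,8.5]]'; python3 -c "
from h import *
go(.561,-.199,.13,1.23)"
```

```text
time_s: 2.3
position: [0.4217, -0.1433, 0.2895]
orientation: [3.128, 0.001, 1.327]
force: [1.0, 0.4, 0.1]
grip_width: 1.002
2.3 [ 0.4217 -0.1433  0.2895] [3.128e+00 1.000e-03 1.327e+00] [1.  0.4 0.1] 1.002 J [-0.51 -0.26  1.94  0.    1.45 -0.26]
tool shift cm [-2.03 14.86 15.95] norm 21.9
turn deg 5.53 [np.float64(5.53)]
shift after turn [-0.59 14.99 15.95]
```

```bash
python3 -m inch '[[-0.1,2.5,2.6,5.5],[-0.1,2.5,2.6,0],[-0.1,2.5,2.6,0],[-0.1,2.5,2.6,0],[-0.1,2.5,2.6,0],[-0.1,2.4,2.6,0],[0,0,0,0],[0,0,0,0],[0,0,0,0],[0,0,0,0]]'
python3 - <<'E'
from h import *
go(.561,-.2,.056,1.23)
t=cam("top","top1");s=cam("side","side1")
for n,c,o in(("top",t,(200,130)),("side",s,(220,110))):
    k=4; im=cv2.resize(c["color"][o[1]:o[1]+150,o[0]:o[0]+200],None,fx=k,fy=k,interpolation=2); cv2.imwrite(f"pics/{n}1c.png",im)
E
```

```text
time_s: 3.3
position: [0.5693, -0.2066, 0.1326]
orientation: [3.122, 0.002, 1.215]
force: [0.2, 0.4, 0.6]
grip_width: 0.997
3.3 [ 0.5693 -0.2066  0.1326] [3.122e+00 2.000e-03 1.215e+00] [0.2 0.4 0.6] 0.997 J [-0.48  0.28  1.7   0.    1.14 -0.12]
tool shift cm [ 0.33 -1.01  7.66] norm 7.7
turn deg -0.85 [np.float64(-0.85)]
shift after turn [ 0.34 -1.    7.66]
```

View pics/side1c.png

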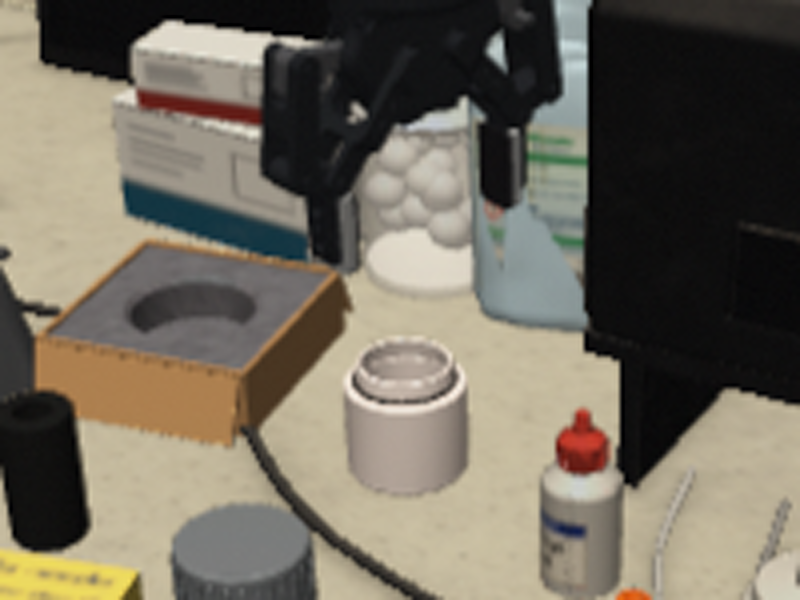

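View pics/top1c.png

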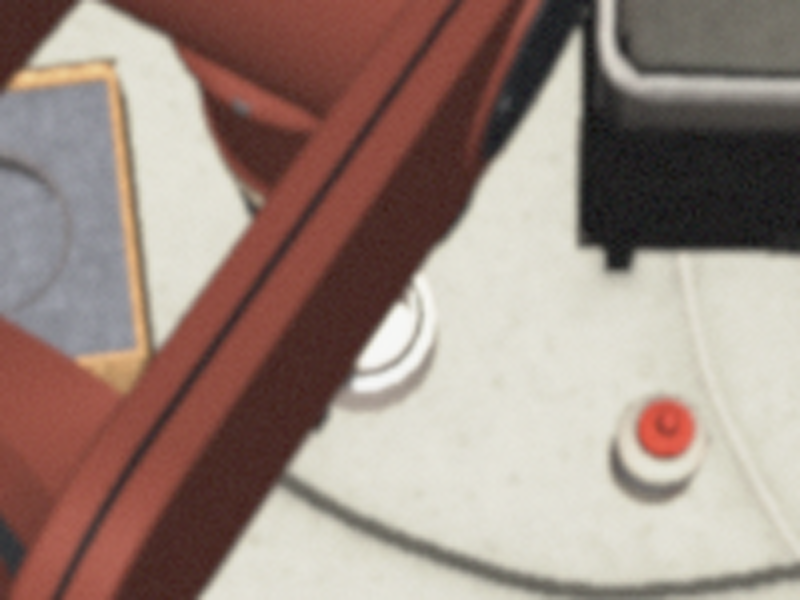

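Run:
```python
from h import *
s=cam("side")
for z in(.1206,.113):
  a=plane(s,(220+333/4,110+262/4),z);b=plane(s,(220+503/4,110+200/4),z); print(a,b,(a+b)/2,np.linalg.norm(a-b))
```

```text
[ 0.52681203 -0.1886097   0.1206    ] [ 0.61520117 -0.22431044  0.1206    ] [ 0.5710066  -0.20646007  0.1206    ] 0.09532672294241286
[ 0.53930719 -0.18014276  0.113     ] [ 0.62934332 -0.21650873  0.113     ] [ 0.58432526 -0.19832574  0.113     ] 0.09710297325939111
```

The side view shows the open fingers straddling above the canister (tips at about (303,175) and (346,160)), and this agrees with the TCP to about 2 mm. I'll lower now.

```bash
python3 -m inch '[[0.3,-1,0,-0.8],[0,0,2,0],[0,0,2,0],[0,0,1.5,0],[0,0,1,0],[0,0,0.9,0],[0,0,0,0],[0,0,0,0],[0,0,0,0],[0,0,0,0]]'; python3 -c "
from h import *
go(.561,-.2,.055,1.23)"
```

```text
time_s: 4.45
position: [0.5632, -0.2004, 0.0622]
orientation: [3.112, 0.003, 1.233]
force: [0.4, 0.7, 0.6]
grip_width: 0.997
4.45 [ 0.5632 -0.2004  0.0622] [3.112e+00 3.000e-03 1.233e+00] [0.4 0.7 0.6] 0.997 J [-0.47  0.35  1.76  0.    1.   -0.14]
tool shift cm [-0.04 -0.22  0.72] norm 0.8
turn deg 0.19 [np.float64(0.19)]
shift after turn [-0.04 -0.22  0.72]
```

```bash
python3 -m inch '[[0,-0.2,0.7,0],[0,0,0,0],[0,0,0,0],[0,0,0,0],[0,0,0,0],[0,0,0,0],[0,0,0,0],[0,0,0,0],[0,0,0,0],[0,0,0,0]]'; python3 -c "
from h import *
go(.561,-.2,.055,1.23)"; python3 -m inch '[[0,0,0,0],[0,0,0,0],[0,0,0,0],[0,0,0,0],[0,0,0,0],[0,0,0,0],[0,0,0,0],[0,0,0,0],[0,0,0,0],[0,0,0,0]]' 1 30
```

```text
time_s: 5.45
position: [0.5623, -0.2003, 0.056]
orientation: [3.11, 0.004, 1.233]
force: [-0.0, 0.6, -0.3]
grip_width: 1.003
5.45 [ 0.5623 -0.2003  0.056 ] [3.11  0.004 1.233] [-0.   0.6 -0.3] 1.003 J [-0.47  0.36  1.77  0.    0.99 -0.14]
tool shift cm [-0.02 -0.13  0.1 ] norm 0.2
turn deg 0.19 [np.float64(0.19)]
shift after turn [-0.02 -0.13  0.1 ]
time_s: 6.45
position: [0.5625, -0.2004, 0.0566]
orientation: [3.11, 0.004, 1.233]
force: [-0.8, 0.1, 1.9]
grip_width: 0.656
```

Run:
```python
from h import *
t=cam("top");s=cam("side")
t0=cv2.imread("pics/top0.png");s0=cv2.imread("pics/side0.png")
S=lambda x,y:(200+x/3.4-.35,160+y/3.4-.35)
c=[plane(s,S(*p),.036) for p in[(195,37),(362,62),(272,148),(102,115)]]
print(np.round(c,4),np.mean(c,0),[np.linalg.norm(c[i]-c[i-1]) for i in range(4)])
k=5
def show(c,im,o,cs,n):
    big=cv2.resize(im,None,fx=k,fy=k,interpolation=2)
    for P,rad,col in cs: circ(c,P,rad,big,col,k)
    cv2.imwrite(f"pics/{n}.png",big[o[1]*k:(o[1]+110)*k,o[0]*k:(o[0]+160)*k])
G=(0,255,0);R=(0,0,255)
show(t,t0,(150,140),[((.597,-.0512,.034),.032,G),((.597,-.0512,.010),.032,R),((.5635,-.197,.047),.029,G),((.5635,-.197,.057),.0225,R)],"ovt")
show(s,s0,(215,155),[((.5945,-.0553,.034),.032,G),((.5945,-.0553,.010),.032,R),((.5605,-.202,.047),.029,G),((.5605,-.202,.057),.0225,R),((.5605,-.202,.0),.029,G)],"ovs")
```

```text
[[ 0.6401  0.0068  0.036 ]
 [ 0.6594 -0.1056  0.036 ]
 [ 0.5468 -0.1169  0.036 ]
 [ 0.5325 -0.0064  0.036 ]] [ 0.59470514 -0.05551347  0.036     ] [np.float64(0.10845025487727293), np.float64(0.11402331778467394), np.float64(0.11322910445885194), np.float64(0.11150878992098165)]
```

View pics/ovt.png

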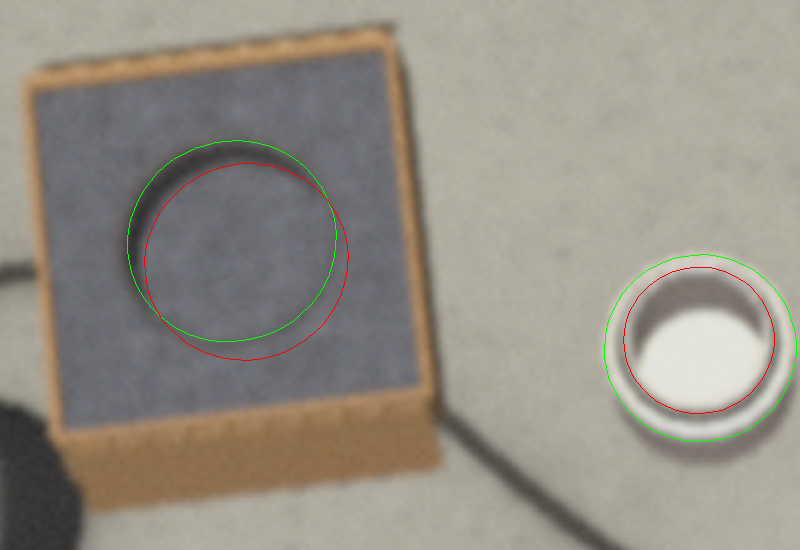

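View pics/ovs.png

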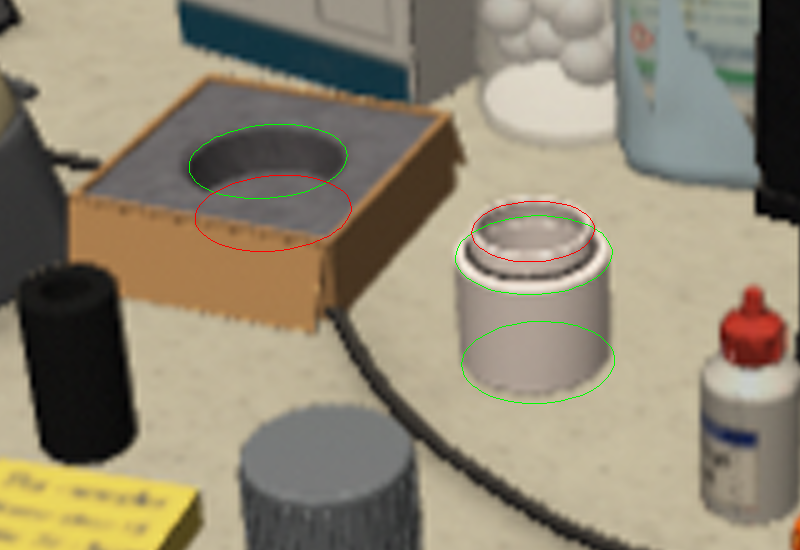

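```bash
python3 -m inch '[[0,0,-1,0],[0,0,-2.5,0],[0,0,-2.5,0],[0,0,-1.5,0],[2,-0.2,0,0],[3,-0.4,0,0],[3,-0.4,0,0],[3,-0.4,0,0],[0,0,0,0],[0,0,0,0]]' 1 40; python3 -c "
from h import *
go(.5953,-.0537,.105,1.23)"
```

```text
time_s: 7.55
position: [0.5832, -0.0877, 0.1357]
orientation: [3.11, 0.003, 1.231]
force: [0.3, -0.5, -1.2]
grip_width: 0.654
7.55 [ 0.5832 -0.0877  0.1357] [3.110e+00 3.000e-03 1.231e+00] [ 0.3 -0.5 -1.2] 0.654 J [-0.28  0.23  1.75 -0.01  1.13  0.06]
tool shift cm [3.61 0.01 3.07] norm 4.7
turn deg 0.06 [np.float64(0.06)]
shift after turn [3.61 0.01 3.07]
```

```bash
python3 -m inch '[[2,0,0,0],[1.6,0,0,0],[0,0,1.5,0],[0,0,1.2,0],[0,0,0,0],[0,0,0,0],[0,0,0,0],[0,0,0,0],[0,0,0,0],[0,0,0,0]]'
python3 - <<'E'
from h import *
go(.5953,-.0537,.0666,1.23)
s=cam("side");t=cam("top")
cv2.imwrite("pics/s2.png",cv2.resize(s["color"][110:260,180:380],None,fx=4,fy=4,interpolation=2))
E
```

```text
time_s: 8.55
position: [0.5949, -0.0584, 0.1056]
orientation: [3.112, 0.006, 1.226]
force: [-0.1, -0.4, -2.3]
grip_width: 0.655
8.55 [ 0.5949 -0.0584  0.1056] [3.112 0.006 1.226] [-0.1 -0.4 -2.3] 0.655 J [-0.22  0.29  1.74 -0.01  1.08  0.12]
tool shift cm [ 0.46 -0.12  3.9 ] norm 3.9
turn deg -0.2 [np.float64(-0.2)]
shift after turn [ 0.46 -0.12  3.9 ]
```

View pics/s2.png

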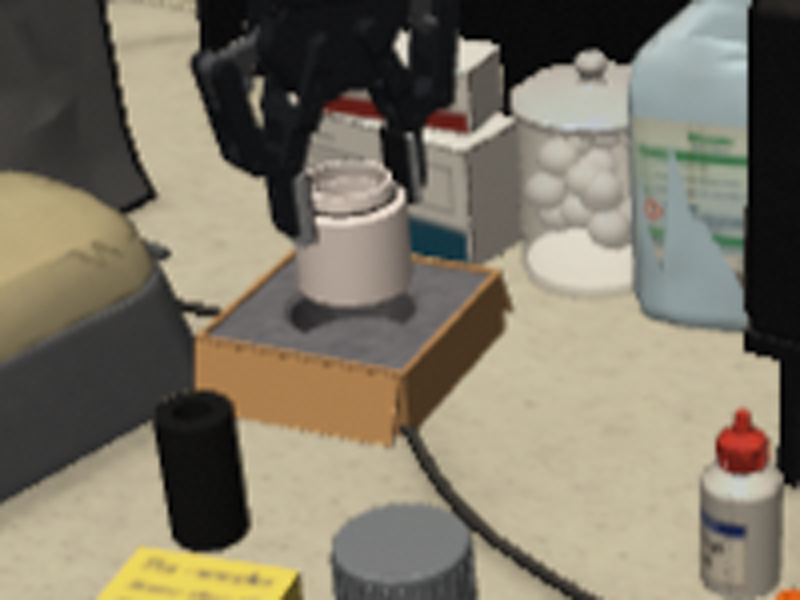

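The side view shows the canister held upright above the well, a few mm short in +y. I'll apply the correction and lower it.

```bash
python3 -m inch '[[0.5,-0.1,0,0],[0,0,0,0],[0,0,1,0],[0,0,0.5,0],[0,0,0,0],[0,0,0,0],[0,0,0,0],[0,0,0,0],[0,0,0,0],[0,0,0,0]]'
python3 - <<'E'
from h import *
go(.5953,-.0537,.0666,1.23)
s=cam("side");t=cam("top")
cv2.imwrite("pics/s3.png",cv2.resize(s["color"][140:240,210:340],None,fx=6,fy=6,interpolation=2))
E
```

```text
time_s: 9.65
position: [0.5961, -0.0528, 0.0891]
orientation: [3.112, 0.006, 1.227]
force: [0.2, -0.4, -1.7]
grip_width: 0.652
9.65 [ 0.5961 -0.0528  0.0891] [3.112 0.006 1.227] [ 0.2 -0.4 -1.7] 0.652 J [-0.22  0.31  1.75 -0.01  1.05  0.13]
tool shift cm [-0.11 -0.05  2.25] norm 2.3
turn deg -0.18 [np.float64(-0.18)]
shift after turn [-0.11 -0.05  2.25]
```

View pics/s3.png

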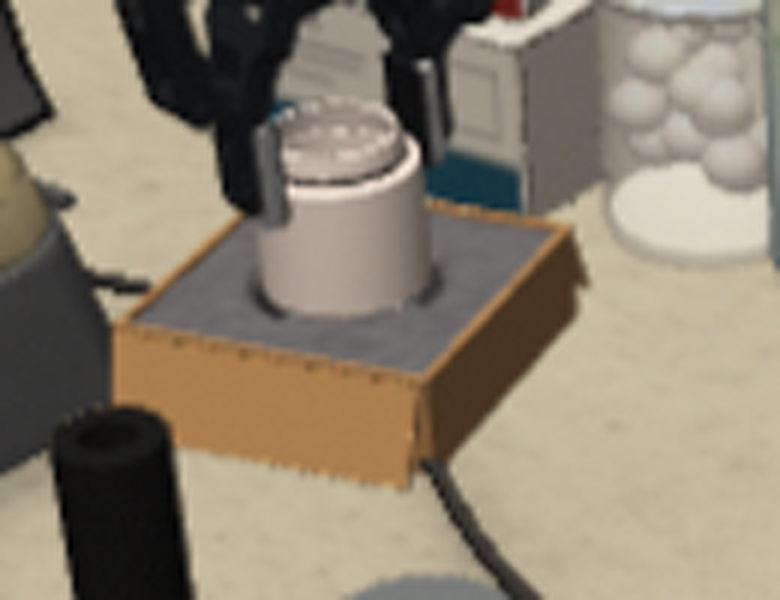

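The canister base is just entering the well, with an even gap left and right.

```bash
python3 -m inch '[[-0.1,-0.05,0,0],[0,0,0.6,0],[0,0,0.6,0],[0,0,0.5,0],[0,0,0.3,0],[0,0,0.3,0],[0,0,0,0],[0,0,0,0],[0,0,0,0],[0,0,0,0]]'
python3 - <<'E'
from h import *
go(.5953,-.0537,.0666,1.23)
E
```

```text
time_s: 10.75
position: [0.5966, -0.0544, 0.0668]
orientation: [3.111, 0.006, 1.227]
force: [-0.4, -0.0, 1.9]
grip_width: 0.657
10.75 [ 0.5966 -0.0544  0.0668] [3.111 0.006 1.227] [-0.4 -0.   1.9] 0.657 J [-0.22  0.35  1.76 -0.01  1.01  0.13]
tool shift cm [ 0.02 -0.15  0.02] norm 0.1
turn deg -0.16 [np.float64(-0.16)]
shift after turn [ 0.02 -0.15  0.02]
```

```bash
python3 -m inch '[[0,0,0,0],[0,0,0,0],[0,0,0,0],[0,0,0,0],[0,0,0,0],[0,0,-1,0],[0,0,-2.5,0],[0,0,-4,0],[0,0,-4,0],[0,0,-4,0]]' 0
python3 - <<'E'
from h import *
go(.436,-.086,.15,1.23)
s=cam("side");t=cam("top")
cv2.imwrite("pics/s4.png",cv2.resize(s["color"][140:240,210:340],None,fx=6,fy=6,interpolation=2))
E
```

```text
time_s: 11.75
position: [0.5879, -0.0509, 0.2208]
orientation: [3.126, 0.008, 1.227]
force: [0.4, -0.1, -0.2]
grip_width: 1.003
11.75 [ 0.5879 -0.0509  0.2208] [3.126 0.008 1.227] [ 0.4 -0.1 -0.2] 1.003 J [-0.21  0.16  1.67 -0.01  1.3   0.13]
tool shift cm [ -8.42 -13.12   7.08] norm 17.1
turn deg -0.17 [np.float64(-0.17)]
shift after turn [ -8.38 -13.14   7.08]
```

View pics/s4.png

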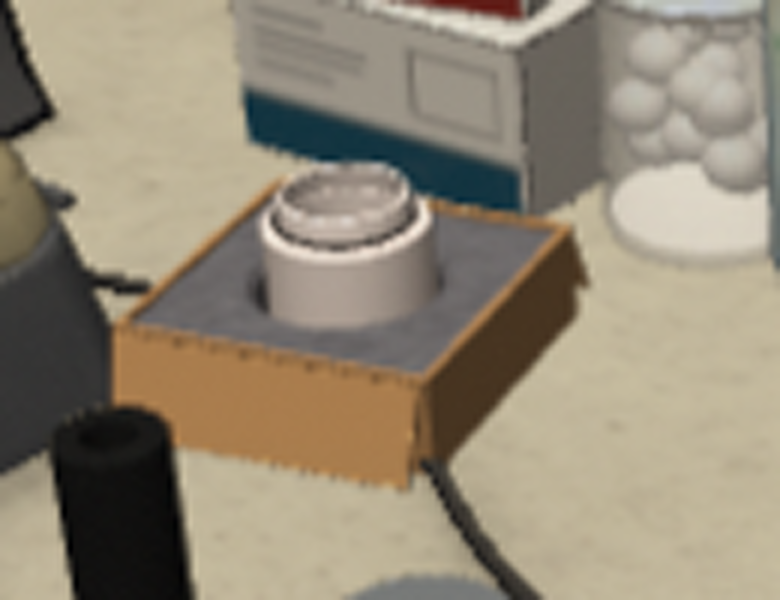

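The canister now stands upright in the well. Next is the sleeve.

```bash
python3 -m inch '[[-1,-2,0,0],[-1.5,-2.5,0.5,0],[-1.5,-2.5,1.5,0],[-1.5,-2.5,2,0],[-1.5,-2.5,2,0],[-1.4,-1.2,2,0],[0,0,0,0],[0,0,0,0],[0,0,0,0],[0,0,0,0]]'
python3 - <<'E'
from h import *
go(.4365,-.0858,.0805,1.23)
s=cam("side");t=cam("top")
cv2.imwrite("pics/s5.png",cv2.resize(s["color"][140:290,160:360],None,fx=4,fy=4,interpolation=2))
cv2.imwrite("pics/t5.png",cv2.resize(t["color"][140:340,140:360],None,fx=3,fy=3,interpolation=2))
E
```

```text
time_s: 12.85
position: [0.4421, -0.0886, 0.1489]
orientation: [3.097, 0.004, 1.228]
force: [-0.6, -0.6, -0.4]
grip_width: 0.999
12.85 [ 0.4421 -0.0886  0.1489] [3.097 0.004 1.228] [-0.6 -0.6 -0.4] 0.999 J [-0.37 -0.13  2.1  -0.    1.13 -0.03]
tool shift cm [ 0.07 -0.62  6.84] norm 6.9
turn deg -0.11 [np.float64(-0.11)]
shift after turn [ 0.08 -0.62  6.84]
```

View pics/s5.png

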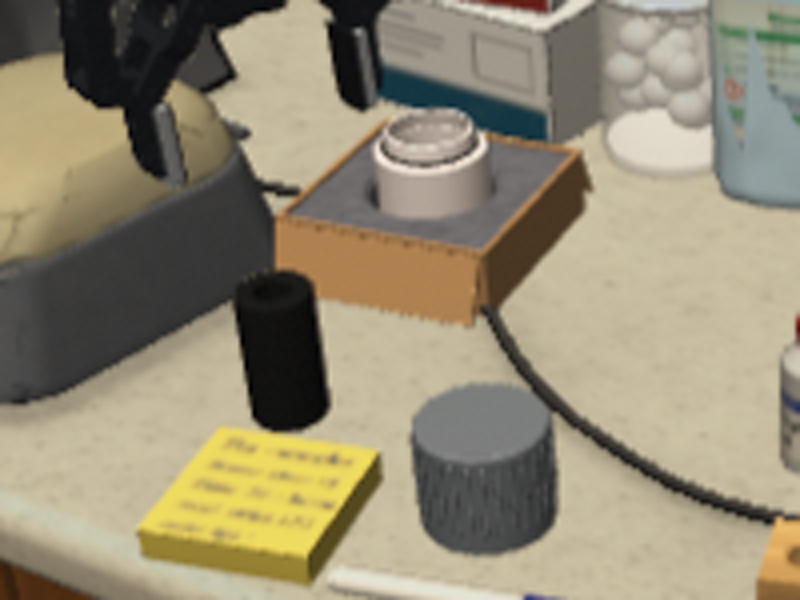

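View pics/t5.png

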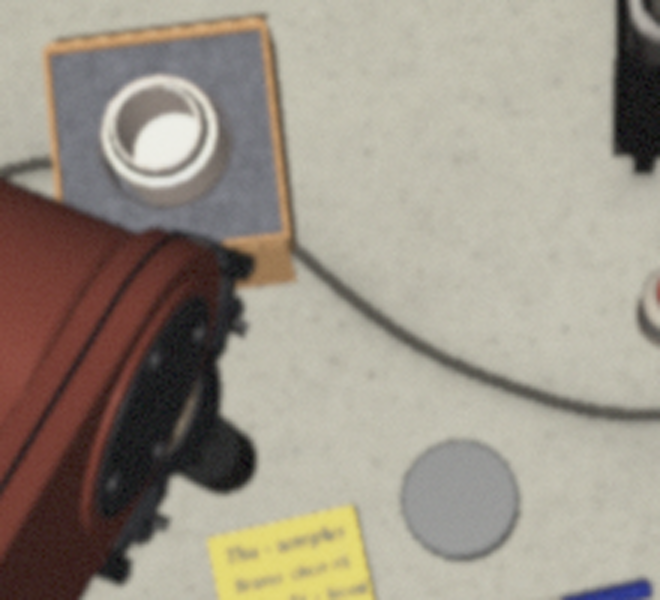

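The side view shows the fingers above the sleeve (its top at px (229,213)). The tool has leaned 0.045 rad. I'll try a fast rise and slow descent to work it back.

```bash
python3 -m inch '[[0,0,-5,0],[0,0,-5,0],[0,0,-5,0],[0,0,0,0],[0,0,1.5,0],[0,0,1.5,0],[0,0,1.5,0],[0,0,1.5,0],[0,0,1.5,0],[0,0,1.5,0]]'
python3 - <<'E'
from h import *
go(.4365,-.0858,.0805,1.23)
E
```

```text
time_s: 13.95
position: [0.4404, -0.0852, 0.2036]
orientation: [3.099, 0.004, 1.232]
force: [-0.1, -0.0, 0.3]
grip_width: 0.998
13.95 [ 0.4404 -0.0852  0.2036] [3.099 0.004 1.232] [-0.1 -0.   0.3] 0.998 J [-0.37 -0.2   2.06 -0.    1.25 -0.03]
tool shift cm [-0.19 -0.35 12.31] norm 12.3
turn deg 0.13 [np.float64(0.13)]
shift after turn [-0.19 -0.35 12.31]
```

```bash
python3 -m inch '[[0,0,0,8.5],[0,0,0,8.5],[0,0,0,8.5],[0,0,0,8.5],[0,0,0,8.5],[0,0,0,8.5],[0,0,0,8.5],[0,0,0,8.5],[0,0,0,8.5],[0,0,0,8.5]]'
python3 - <<'E'
from h import *
go(.4365,-.0858,.0805,-.36)
E
```

```text
time_s: 14.95
position: [0.4265, -0.0784, 0.1728]
orientation: [3.139, -0.002, -0.272]
force: [0.2, 0.3, 0.0]
grip_width: 1.0
14.95 [ 0.4265 -0.0784  0.1728] [ 3.139e+00 -2.000e-03 -2.720e-01] [0.2 0.3 0. ] 1.0 J [-0.36 -0.18  2.09 -0.    1.22  1.48]
tool shift cm [1.16 0.45 9.23] norm 9.3
turn deg 5.07 [np.float64(5.07)]
shift after turn [1.2  0.34 9.23]
```

```bash
python3 -m inch '[[0.6,0.2,0.5,5],[0.6,0.2,1,0],[0,0,1,0],[0,0,1,0],[0,0,1,0],[0,0,1,0],[0,0,0,0],[0,0,0,0],[0,0,0,0],[0,0,0,0]]'
python3 - <<'E'
from h import *
go(.4365,-.0858,.0805,-.36)
E
```

```text
time_s: 15.95
position: [0.4313, -0.0835, 0.1044]
orientation: [3.14, 0.011, -0.357]
force: [0.3, 0.9, -0.9]
grip_width: 1.0
15.95 [ 0.4313 -0.0835  0.1044] [ 3.14   0.011 -0.357] [ 0.3  0.9 -0.9] 1.0 J [-0.37 -0.05  2.12 -0.    1.08  1.56]
tool shift cm [0.57 0.04 2.39] norm 2.5
turn deg 0.18 [np.float64(0.18)]
shift after turn [0.57 0.03 2.39]
```

```bash
python3 -m inch '[[0.6,0,0,0],[0.1,0,0.8,0],[0,0,0.7,0],[0,0,0.6,0],[0,0,0.3,0],[0,0,0,0],[0,0,0,0],[0,0,0,0],[0,0,0,0],[0,0,0,0]]'
python3 - <<'E'
from h import *
go(.4365,-.0858,.0805,-.36)
E
```

```text
time_s: 16.95
position: [0.4392, -0.0865, 0.0792]
orientation: [3.14, 0.008, -0.357]
force: [-0.5, -0.5, -0.0]
grip_width: 1.004
16.95 [ 0.4392 -0.0865  0.0792] [ 3.14   0.008 -0.357] [-0.5 -0.5 -0. ] 1.004 J [-0.37  0.02  2.11 -0.    1.02  1.56]
tool shift cm [-0.27  0.03 -0.13] norm 0.3
turn deg 0.19 [np.float64(0.19)]
shift after turn [-0.27  0.03 -0.13]
```

```bash
python3 -m inch '[[-0.3,0,-0.1,0],[0,0,0,0],[0,0,0,0],[0,0,0,0],[0,0,0,0],[0,0,0,0],[0,0,0,0],[0,0,0,0],[0,0,0,0],[0,0,0,0]]'
python3 - <<'E'
from h import *
go(.4365,-.0858,.0805,-.36)
t=cam("top");s=cam("side")
t0=cv2.imread("pics/top0.png");s0=cv2.imread("pics/side0.png")
k=5
def show(c,im,o,cs):
    big=cv2.resize(im,None,fx=k,fy=k,interpolation=2)
    for P,rad,col in cs: circ(c,P,rad,big,col,k)
    return big[o[1]*k:(o[1]+60)*k,o[0]*k:(o[0]+60)*k]
G=(0,255,0);R=(0,0,255)
def cs(x,y): return [((x,y,.066),.018,G),((x,y,.0),.018,R),((x,y,.066),.0085,G)]
a=show(t,t0,(180,260),cs(.4372,-.0835)); b=show(s,s0,(200,195),cs(.4357,-.088))
t0=cv2.convertScaleAbs(t0,alpha=2.5);s0=cv2.convertScaleAbs(s0,alpha=2.5)
a2=show(t,t0,(180,260),[]); b2=show(s,s0,(200,195),[])
cv2.imwrite("pics/sl.png",np.vstack([np.hstack([a,b]),np.hstack([a2,b2])]))
E
```

```text
time_s: 17.95
position: [0.4365, -0.0855, 0.0809]
orientation: [3.14, 0.007, -0.357]
force: [-0.8, -0.6, 0.1]
grip_width: 0.998
17.95 [ 0.4365 -0.0855  0.0809] [ 3.14   0.007 -0.357] [-0.8 -0.6  0.1] 0.998 J [-0.37  0.01  2.12 -0.    1.02  1.56]
tool shift cm [0.01 0.03 0.04] norm 0.1
turn deg 0.19 [np.float64(0.19)]
shift after turn [0.01 0.03 0.04]
```

View pics/sl.png

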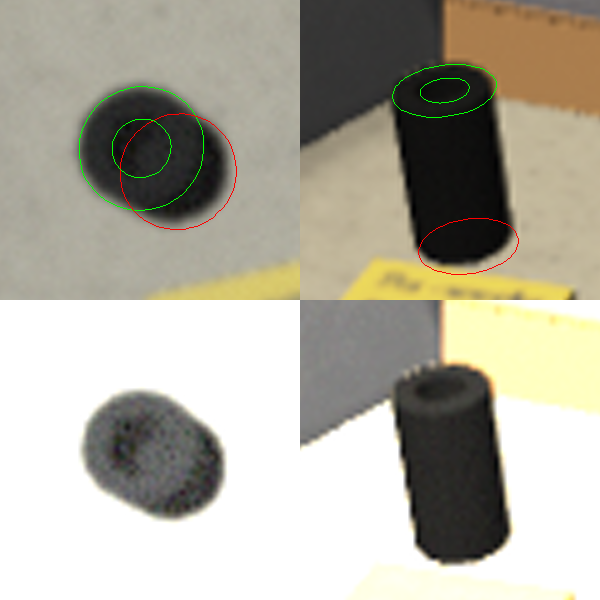

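```bash
python3 -m inch '[[0,0,0,0],[0,0,0,0],[0,0,0,0],[0,0,0,0],[0,0,0,0],[0,0,0,0],[0,0,0,0],[0,0,0,0],[0,0,0,0],[0,0,0,0]]' 1 25
python3 - <<'E'
from h import *
state()
s=cam("side")
cv2.imwrite("pics/s6.png",cv2.resize(s["color"][160:280,170:330],None,fx=5,fy=5,interpolation=2))
E
```

```text
time_s: 19.05
position: [0.4367, -0.0855, 0.0811]
orientation: [3.14, 0.007, -0.357]
force: [-0.2, 0.4, 0.3]
grip_width: 0.406
19.05 [ 0.4367 -0.0855  0.0811] [ 3.14   0.007 -0.357] [-0.2  0.4  0.3] 0.406 J [-0.37  0.    2.12 -0.    1.02  1.56]
```

View pics/s6.png

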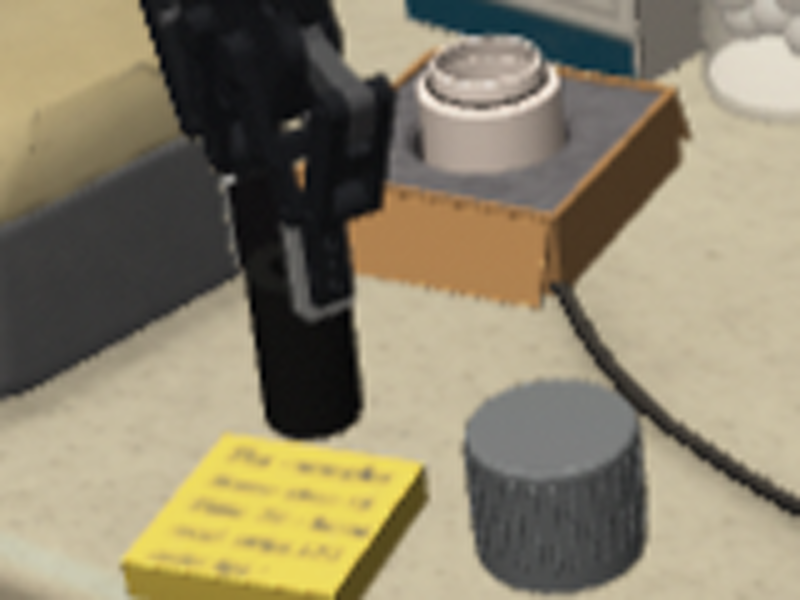

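Run:
```python
from h import *
s=cam("side")
# bottom corners of near finger; inner pad side-near-robot corner
yaw=-.357; X=np.array([np.cos(yaw),np.sin(yaw)]);Y=np.array([np.sin(yaw),-np.cos(yaw)])
T=np.array([.4367,-.0855])
for a in(-.011,.011):
  for w in(.018,.028):
    for z in(.054,.058,.062):
      p=T+a*X+w*Y; q=proj(s,[*p,z]); print(a,w,z,((q-[170,160])*5).round())
```

```text
-0.011 0.018 0.054 [292. 320.]
-0.011 0.018 0.058 [290. 311.]
-0.011 0.018 0.062 [289. 301.]
-0.011 0.028 0.054 [306. 332.]
-0.011 0.028 0.058 [305. 322.]
-0.011 0.028 0.062 [303. 312.]
0.011 0.018 0.054 [346. 298.]
0.011 0.018 0.058 [345. 288.]
0.011 0.018 0.062 [344. 279.]
0.011 0.028 0.054 [361. 309.]
0.011 0.028 0.058 [360. 300.]
0.011 0.028 0.062 [359. 290.]
```

The side view shows the sleeve upright in the jaws, fingertips about 8 mm below its top (px (231,222)). I'll lift it.

```bash
python3 -m inch '[[0,0,-0.5,0],[0,0,-1.5,0],[0,0,-2,0],[0,0,-2,0],[0,0,-2,0],[0,0,-2,0],[0,0,-1,0],[0,0,0,0],[0,0,0,0],[0,0,0,0]]'
python3 - <<'E'
from h import *
go(.5955,-.054,.165,-.36)
s=cam("side");t=cam("top")
k=5
def show(c,o,cs):
    big=cv2.resize(c["color"],None,fx=k,fy=k,interpolation=2)
    for P,rad,col in cs: circ(c,P,rad,big,col,k)
    return big[o[1]*k:(o[1]+75)*k,o[0]*k:(o[0]+75)*k]
G=(0,255,0);R=(0,0,255)
def cs(x,y): return [((x,y,.057),.029,G),((x,y,.067),.0225,R)]
cv2.imwrite("pics/s7.png",np.hstack([show(t,(160,150),cs(.5966,-.053)),show(s,(225,155),cs(.5955,-.0555))]))
cv2.imwrite("pics/s7b.png",cv2.resize(s["color"][100:250,150:350],None,fx=4,fy=4,interpolation=2))
E
```

```text
time_s: 20.15
position: [0.4354, -0.0848, 0.1941]
orientation: [3.14, 0.012, -0.357]
force: [-0.6, -0.3, -0.2]
grip_width: 0.409
20.15 [ 0.4354 -0.0848  0.1941] [ 3.14   0.012 -0.357] [-0.6 -0.3 -0.2] 0.409 J [-0.37 -0.16  2.04 -0.    1.28  1.56]
tool shift cm [13.92 -8.47  2.91] norm 16.6
turn deg 0.19 [np.float64(0.19)]
shift after turn [13.9  -8.52  2.91]
```

View pics/s7.png

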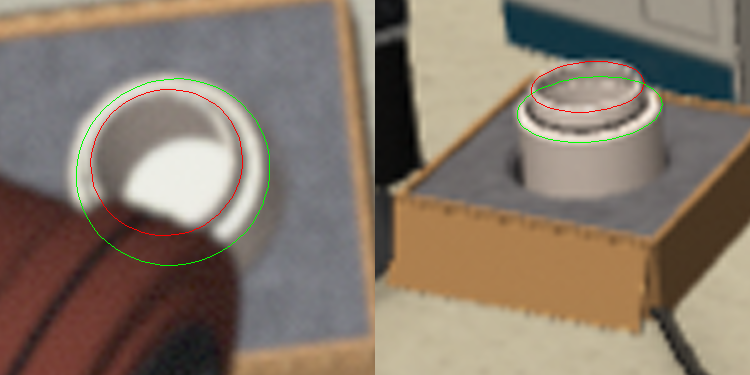

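View pics/s7b.png

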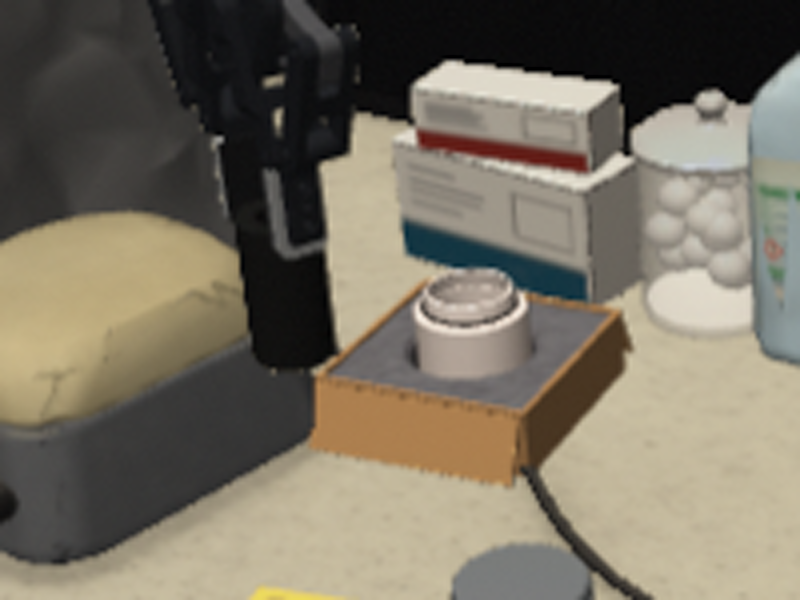

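```bash
python3 -m inch '[[1,-0.5,0,0],[2,-1.2,0,0],[2.5,-1.6,0,0],[2.5,-1.6,0,0],[2.5,-1.6,0,0],[2,-1.2,0,0],[1,-0.6,0,0],[0.5,-0.3,0,0],[0,0,0,0],[0,0,0,0]]'
python3 - <<'E'
from h import *
go(.596,-.0537,.165,-.36)
E
```

```text
time_s: 21.25
position: [0.6049, -0.0497, 0.1823]
orientation: [3.139, 0.021, -0.358]
force: [-0.3, -0.7, -0.8]
grip_width: 0.407
21.25 [ 0.6049 -0.0497  0.1823] [ 3.139  0.021 -0.358] [-0.3 -0.7 -0.8] 0.407 J [-0.21  0.25  1.63  0.    1.28  1.72]
tool shift cm [-0.69  0.68  1.73] norm 2.0
turn deg 0.11 [np.float64(0.11)]
shift after turn [-0.69  0.69  1.73]
```

```bash
python3 -m inch '[[-0.6,0.7,0,0],[0,0,0.8,0],[0,0,0.5,0],[0,0,0,0],[0,0,0,0],[0,0,0,0],[0,0,0,0],[0,0,0,0],[0,0,0,0],[0,0,0,0]]'
python3 - <<'E'
from h import *
go(.5967,-.054,.0952,-.36)
s=cam("side");t=cam("top")
cv2.imwrite("pics/s8.png",cv2.resize(s["color"][120:240,210:370],None,fx=5,fy=5,interpolation=2))
cv2.imwrite("pics/t8.png",cv2.resize(t["color"][120:240,130:290],None,fx=5,fy=5,interpolation=2))
E
```

```text
time_s: 22.25
position: [0.594, -0.0552, 0.169]
orientation: [3.139, 0.021, -0.36]
force: [0.3, -0.7, 0.0]
grip_width: 0.405
22.25 [ 0.594  -0.0552  0.169 ] [ 3.139  0.021 -0.36 ] [ 0.3 -0.7  0. ] 0.405 J [-0.23  0.24  1.67  0.    1.25  1.71]
tool shift cm [ 0.21 -0.21  7.38] norm 7.4
turn deg 0.02 [np.float64(0.02)]
shift after turn [ 0.21 -0.21  7.38]
```

View pics/s8.png

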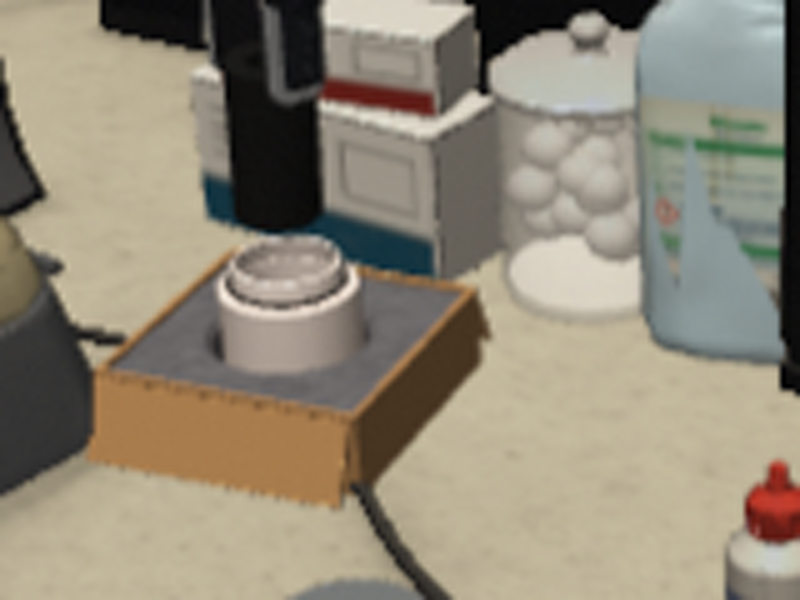

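View pics/t8.png

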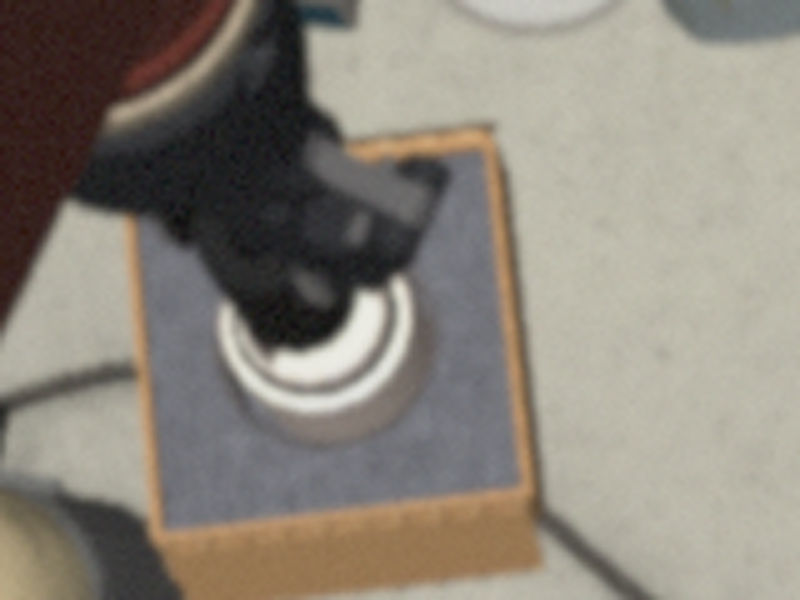

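Run:
```python
from h import *
s=cam("side")
c=s["color"][120:240,210:370]; big=cv2.resize(cv2.convertScaleAbs(c,alpha=2),None,fx=5,fy=5,interpolation=2)
full=cv2.resize(cv2.convertScaleAbs(s["color"],alpha=1.5),None,fx=5,fy=5,interpolation=2)
o=r.get_obs();p=o["position"]
circ(s,[p[0]-.001,p[1]-.001,p[2]-.081],.018,full,(0,255,0),5)
circ(s,[.5957,-.055,.067],.0225,full,(0,0,255),5)
cv2.imwrite("pics/s9.png",full[600:1000,1150:1550])
```

```text
(no output)
```

View pics/s9.png

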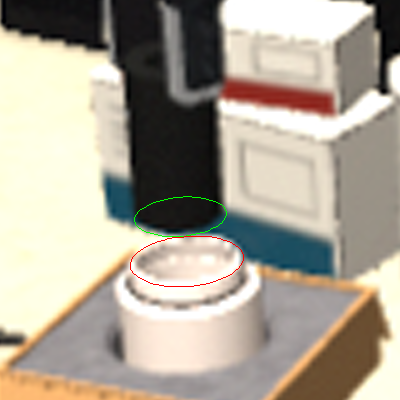

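```bash
python3 -m inch '[[0.2,-0.1,0.4,0],[0,0,0.8,0],[0,0,0.5,0],[0,0,0.1,0],[0,0,0,0],[0,0,0,0],[0,0,0,0],[0,0,0,0],[0,0,0,0],[0,0,0,0]]'
python3 - <<'E'
from h import *
go(.5963,-.0548,.0952,-.36)
s=cam("side")
full=cv2.resize(cv2.convertScaleAbs(s["color"],alpha=1.3),None,fx=7,fy=7,interpolation=2)
cv2.imwrite("pics/s10.png",full[125*7:215*7,225*7:325*7])
E
```

```text
time_s: 23.4
position: [0.5959, -0.0548, 0.1489]
orientation: [3.139, 0.022, -0.36]
force: [-0.9, -0.4, 0.8]
grip_width: 0.406
23.4 [ 0.5959 -0.0548  0.1489] [ 3.139  0.022 -0.36 ] [-0.9 -0.4  0.8] 0.406 J [-0.22  0.27  1.68  0.    1.22  1.71]
tool shift cm [ 0.04 -0.01  5.37] norm 5.4
turn deg 0.02 [np.float64(0.02)]
shift after turn [ 0.04 -0.01  5.37]
```

View pics/s10.png

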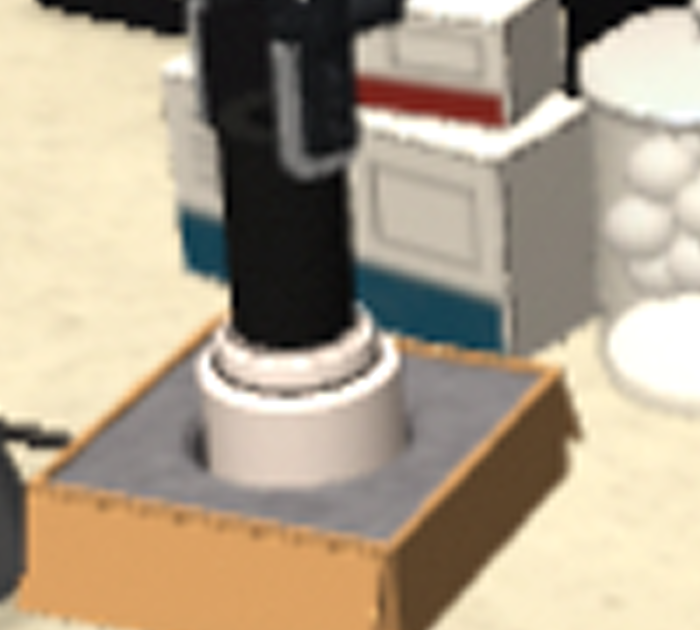

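Run:
```python
from h import *
s=cam("side"); o=r.get_obs(); T=o["position"]; yaw=o["orientation"][2]
X=np.array([np.cos(yaw),np.sin(yaw)]);Y=np.array([np.sin(yaw),-np.cos(yaw)])
f=lambda q:((q-[225,125]+.5)*7-.5).round(1)
for a,w in((-.011,.018),(-.011,.028),(.011,.028)):
  print(a,w,f(proj(s,[*(T[:2]+a*X+w*Y),T[2]-.023])))
# side biased canister
full=cv2.resize(cv2.convertScaleAbs(s["color"],alpha=1.3),None,fx=7,fy=7,interpolation=2)
circ(s,[.5957,-.055,.067],.0225,full,(0,0,255),7)
circ(s,[.5957,-.055,.067],.0205,full,(0,0,255),7)
circ(s,[T[0]-.001,T[1]-.001,T[2]-.081],.018,full,(0,255,0),7)
circ(s,[T[0]-.001,T[1]-.001,T[2]-.015],.018,full,(0,255,0),7)
cv2.imwrite("pics/s11.png",full[125*7:215*7,225*7:325*7])
```

```text
-0.011 0.018 [278.9 168.3]
-0.011 0.028 [299.3 179.5]
0.011 0.028 [366.6 156.9]
```

View pics/s11.png

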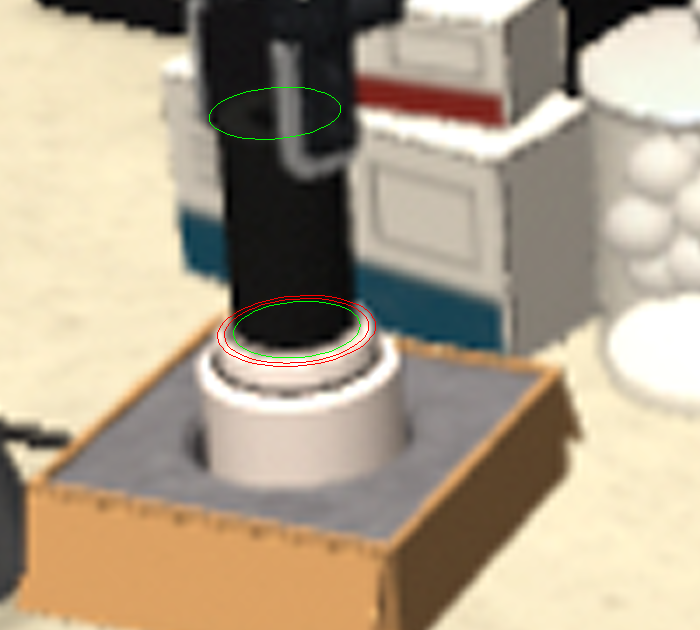

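Side overlay: the sleeve's lower edge, with the same small bias it had on the bench, is centred in the canister mouth (about (267,171) px). I'll lower it.

```bash
python3 -m inch '[[0,0,0.4,0],[0,0,0.6,0],[0,0,0.6,0],[0,0,0.6,0],[0,0,0.6,0],[0,0,0.6,0],[0,0,0.4,0],[0,0,0,0],[0,0,0,0],[0,0,0,0]]'
python3 - <<'E'
from h import *
go(.5959,-.0548,.0952,-.36)
E
```

```text
time_s: 24.5
position: [0.5949, -0.0543, 0.1068]
orientation: [3.139, 0.022, -0.36]
force: [0.9, 0.5, -1.0]
grip_width: 0.412
24.5 [ 0.5949 -0.0543  0.1068] [ 3.139  0.022 -0.36 ] [ 0.9  0.5 -1. ] 0.412 J [-0.22  0.32  1.7   0.    1.14  1.71]
tool shift cm [0.11 0.01 1.16] norm 1.2
turn deg 0.02 [np.float64(0.02)]
shift after turn [0.11 0.01 1.16]
```

Going in freely, no contact force. Last 12 mm.

```bash
python3 -m inch '[[0.1,0,0.3,0],[0,0,0.4,0],[0,0,0.3,0],[0,0,0.15,0],[0,0,0.1,0],[0,0,0,0],[0,0,0,0],[0,0,0,0],[0,0,0,0],[0,0,0,0]]'
python3 - <<'E'
from h import *
go(.5959,-.0548,.0952,-.36)
E
```

```text
time_s: 25.5
position: [0.5968, -0.0549, 0.0952]
orientation: [3.14, 0.02, -0.36]
force: [0.7, 0.6, 0.3]
grip_width: 0.405
25.5 [ 0.5968 -0.0549  0.0952] [ 3.14  0.02 -0.36] [0.7 0.6 0.3] 0.405 J [-0.22  0.34  1.71  0.    1.12  1.71]
tool shift cm [-0.09  0.02 -0.  ] norm 0.1
turn deg 0.03 [np.float64(0.03)]
shift after turn [-0.09  0.02 -0.  ]
```

```bash
python3 -m inch '[[0,0,0,0],[0,0,0,0],[0,0,0,0],[0,0,0,0],[0,0,0,0],[0,0,-1,0],[0,0,-2,0],[0,0,-3,0],[0,0,-3,0],[0,0,-3,0]]' 0
python3 - <<'E'
from h import *
go(.423,-.382,.15,-.36)
s=cam("side")
full=cv2.resize(cv2.convertScaleAbs(s["color"],alpha=1.6),None,fx=7,fy=7,interpolation=2)
circ(s,[.5955,-.056,.080],.018,full,(0,255,0),7)
circ(s,[.5955,-.056,.080],.0085,full,(0,255,0),7)
cv2.imwrite("pics/s12.png",full[125*7:215*7,225*7:325*7])
E
```

```text
time_s: 26.5
position: [0.5953, -0.0549, 0.2149]
orientation: [3.138, 0.032, -0.36]
force: [-0.6, -0.2, 0.0]
grip_width: 0.995
26.5 [ 0.5953 -0.0549  0.2149] [ 3.138  0.032 -0.36 ] [-0.6 -0.2  0. ] 0.995 J [-0.22  0.21  1.62  0.    1.35  1.71]
tool shift cm [-4.62 36.69  6.49] norm 37.5
turn deg 0.02 [np.float64(0.02)]
shift after turn [-4.61 36.69  6.49]
```

View pics/s12.png

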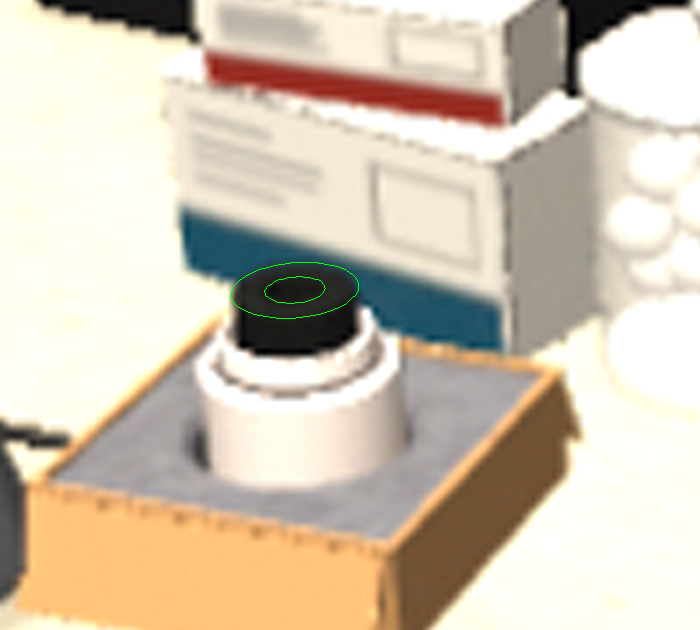

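Sleeve is seated: its top ring lies on the predicted ellipse at (267,166) px. Next is the tube.

```bash
python3 -m inch '[[-0.3,2,0,0],[-0.6,4,0,0],[-0.6,4.5,0,0],[-0.6,4.5,0,0],[-0.6,4.5,0,0],[-0.6,4.5,0,0],[-0.6,4.5,0.5,0],[-0.6,4,0.5,0],[-0.5,3,0.5,0],[0,1,0,0]]'
python3 - <<'E'
from h import *
go(.4223,-.3823,.15,-.36)
E
```

```text
time_s: 27.55
position: [0.4222, -0.3915, 0.2216]
orientation: [3.136, 0.001, -0.353]
force: [0.6, 0.3, -0.5]
grip_width: 0.999
27.55 [ 0.4222 -0.3915  0.2216] [ 3.136e+00  1.000e-03 -3.530e-01] [ 0.6  0.3 -0.5] 0.999 J [-0.88  0.13  1.7  -0.01  1.31  1.04]
tool shift cm [-0.31 -0.87  7.16] norm 7.2
turn deg 0.39 [np.float64(0.39)]
shift after turn [-0.32 -0.86  7.16]
```

```bash
python3 -m inch '[[0,-0.6,0.5,0],[0,0,1,0],[0,0,1.5,0],[0,0,1.5,0],[0,0,1.2,0],[0,0,1,0],[0,0,0.5,0],[0,0,0,0],[0,0,0,0],[0,0,0,0]]'
python3 - <<'E'
from h import *
go(.4223,-.3823,.085,-.36)
s=cam("side")
cv2.imwrite("pics/s13.png",cv2.resize(s["color"][190:310,310:470],None,fx=5,fy=5,interpolation=2))
t=cam("top")
cv2.imwrite("pics/t13.png",cv2.resize(t["color"][210:360,300:500],None,fx=4,fy=4,interpolation=2))
E
```

```text
time_s: 28.55
position: [0.4266, -0.3814, 0.1428]
orientation: [3.139, 0.002, -0.349]
force: [-0.2, -0.5, 0.1]
grip_width: 1.003
28.55 [ 0.4266 -0.3814  0.1428] [ 3.139e+00  2.000e-03 -3.490e-01] [-0.2 -0.5  0.1] 1.003 J [-0.87  0.2   1.77 -0.    1.17  1.06]
tool shift cm [-0.38  0.23  5.78] norm 5.8
turn deg 0.62 [np.float64(0.62)]
shift after turn [-0.38  0.24  5.78]
```

View pics/s13.png

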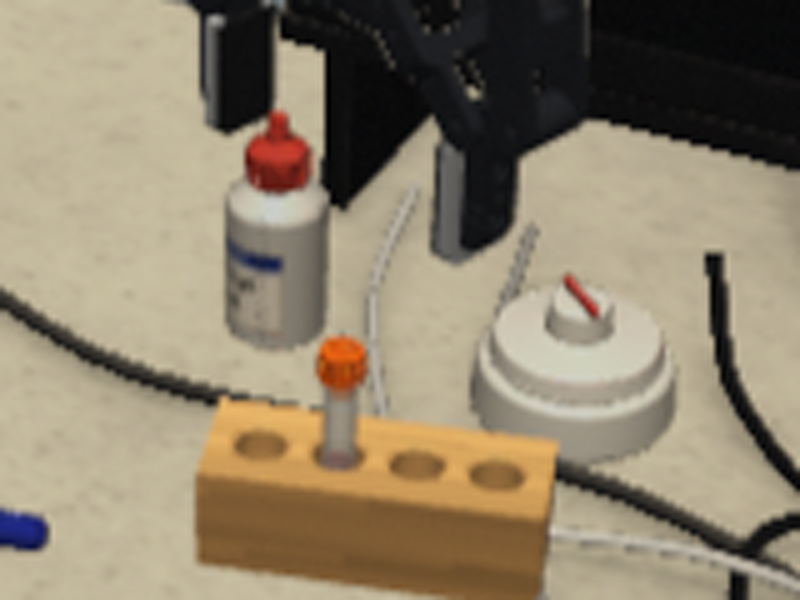

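View pics/t13.png

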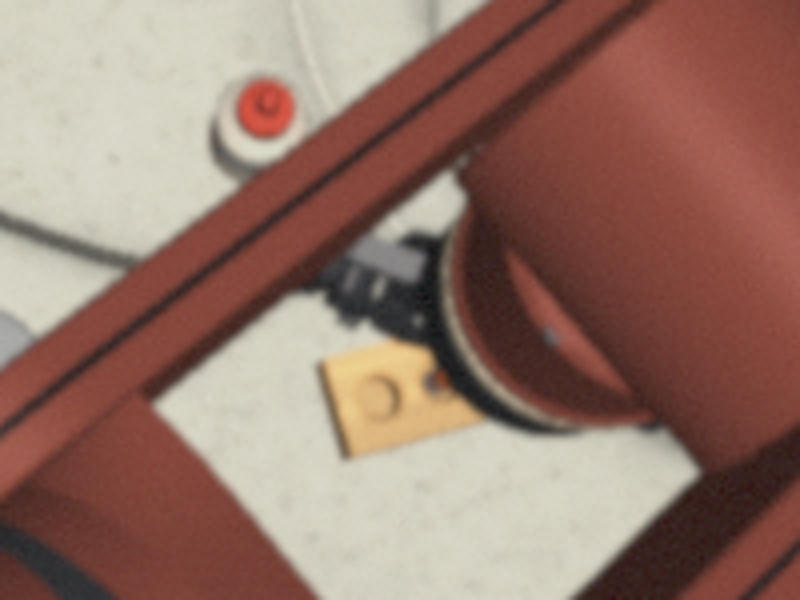

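The jaws are above the tube (cap at side px (378,262)), with the bottle and timer well clear. Lowering.

```bash
python3 -m inch '[[-0.4,0.2,0.4,0],[0,0,0.8,0],[0,0,0.8,0],[0,0,0.8,0],[0,0,0.8,0],[0,0,0.8,0],[0,0,0.5,0],[0,0,0.3,0],[0,0,0,0],[0,0,0,0]]'
python3 - <<'E'
from h import *
go(.4222,-.3823,.085,-.36)
E
```

```text
time_s: 29.65
position: [0.4215, -0.3825, 0.0864]
orientation: [3.139, 0.001, -0.35]
force: [0.2, -0.5, 0.8]
grip_width: 0.999
29.65 [ 0.4215 -0.3825  0.0864] [ 3.139e+00  1.000e-03 -3.500e-01] [ 0.2 -0.5  0.8] 0.999 J [-0.87  0.27  1.81 -0.    1.06  1.05]
tool shift cm [ 0.05 -0.04  0.14] norm 0.2
turn deg 0.59 [np.float64(0.59)]
shift after turn [ 0.05 -0.04  0.14]
```

```bash
python3 -m inch '[[0,0,0,0],[0,0,0,0],[0,0,0,0],[0,0,0,0],[0,0,0,0],[0,0,0,0],[0,0,0,0],[0,0,0,0],[0,0,0,0],[0,0,0,0]]' 1 25
python3 - <<'E'
from h import *
state()
s=cam("side")
cv2.imwrite("pics/s14.png",cv2.resize(s["color"][190:310,310:470],None,fx=5,fy=5,interpolation=2))
E
```

```text
time_s: 30.65
position: [0.4223, -0.3833, 0.0881]
orientation: [3.137, -0.001, -0.35]
force: [0.2, -1.2, -0.3]
grip_width: 0.197
30.65 [ 0.4223 -0.3833  0.0881] [ 3.137e+00 -1.000e-03 -3.500e-01] [ 0.2 -1.2 -0.3] 0.197 J [-0.87  0.27  1.8  -0.    1.06  1.05]
```

View pics/s14.png

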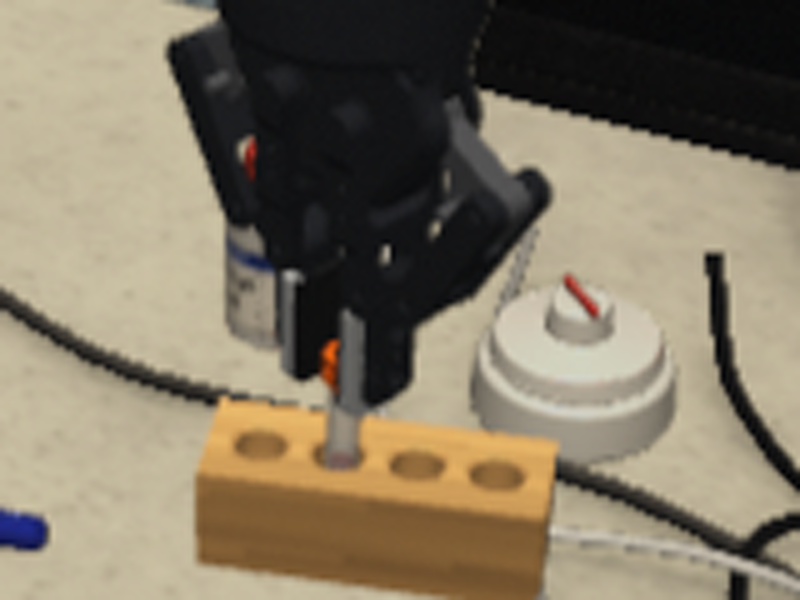

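```bash
python3 -m inch '[[0,0,0,0],[0,0,0,0],[0,0,0,0],[0,0,-0.3,0],[0,0,-0.5,0],[0,0,-0.7,0],[0,0,0,0],[0,0,0,0],[0,0,0,0],[0,0,0,0]]' 1 30
python3 - <<'E'
from h import *
state()
s=cam("side")
cv2.imwrite("pics/s15.png",cv2.resize(s["color"][190:310,310:470],None,fx=5,fy=5,interpolation=2))
E
```

```text
time_s: 31.7
position: [0.4226, -0.3836, 0.1051]
orientation: [3.137, -0.002, -0.35]
force: [0.7, -0.2, -0.7]
grip_width: 0.189
31.7 [ 0.4226 -0.3836  0.1051] [ 3.137e+00 -2.000e-03 -3.500e-01] [ 0.7 -0.2 -0.7] 0.189 J [-0.87  0.25  1.8  -0.    1.09  1.05]
```

View pics/s15.png

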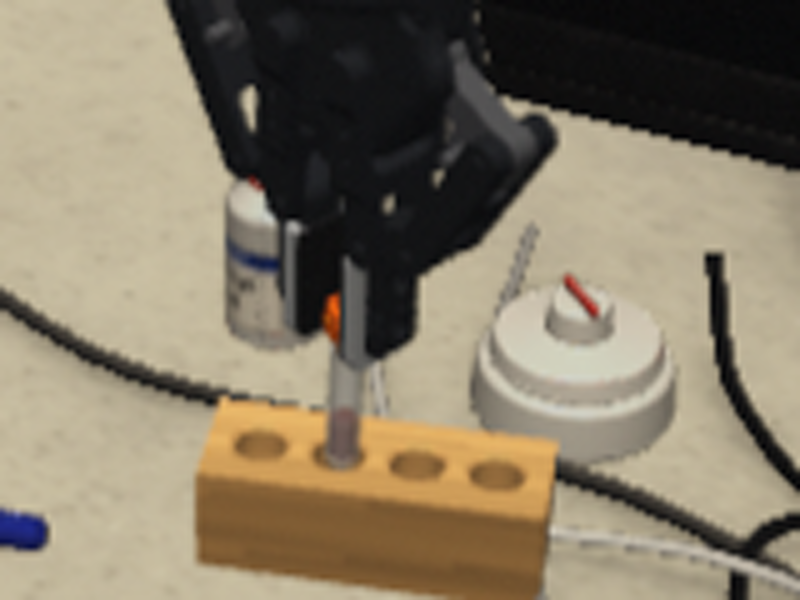

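The tube is out of the hole and hangs upright, the bottle and timer untouched. Lift and carry.

```bash
python3 -m inch '[[0,0,-1,0],[0,0,-2,0],[0,0,-3,0],[0,0,-3,0],[0,0,-1.5,0],[0.2,-1,0,0],[0.4,-2,0,0],[0.5,-3,0,0],[0.5,-3,0,0],[0.5,-3,0,0]]'
python3 - <<'E'
from h import *
go(.5965,-.0548,.19,-.36)
E
```

```text
time_s: 32.75
position: [0.4835, -0.2742, 0.2137]
orientation: [3.138, 0.001, -0.357]
force: [0.5, -0.3, -0.1]
grip_width: 0.194
32.75 [ 0.4835 -0.2742  0.2137] [ 3.138e+00  1.000e-03 -3.570e-01] [ 0.5 -0.3 -0.1] 0.194 J [-0.66  0.09  1.75 -0.    1.3   1.27]
tool shift cm [  2.93 -24.51   2.37] norm 24.8
turn deg 0.2 [np.float64(0.2)]
shift after turn [  2.85 -24.52   2.37]
```

```bash
python3 -m inch '[[0.3,-3,0,0],[0.4,-3.5,0,0],[0.4,-3.5,0,0],[0.4,-3.5,0,0],[0.4,-3.2,0,0],[0.3,-2.5,0,0],[0.2,-1.5,0,0],[0.1,-1,0,0],[0,0,0,0],[0,0,0,0]]'
python3 - <<'E'
from h import *
go(.5965,-.0548,.165,-.36)
E
```

```text
time_s: 33.75
position: [0.5827, -0.0589, 0.2037]
orientation: [3.141, 0.015, -0.35]
force: [-0.3, -0.0, -0.3]
grip_width: 0.193
33.75 [ 0.5827 -0.0589  0.2037] [ 3.141  0.015 -0.35 ] [-0.3 -0.  -0.3] 0.193 J [-0.24  0.18  1.67  0.    1.3   1.68]
tool shift cm [ 1.16 -0.86  3.87] norm 4.1
turn deg 0.6 [np.float64(0.6)]
shift after turn [ 1.15 -0.87  3.87]
```

```bash
python3 -m inch '[[0.6,-0.4,0.5,0],[0.6,-0.4,1,0],[0,0,1,0],[0,0,0.8,0],[0,0,0.3,0],[0,0,0,0],[0,0,0,0],[0,0,0,0],[0,0,0,0],[0,0,0,0]]'
python3 - <<'E'
from h import *
go(.597,-.055,.1121,-.36)
s=cam("side");o=r.get_obs();T=o["position"]
full=cv2.resize(cv2.convertScaleAbs(s["color"],alpha=1.6),None,fx=7,fy=7,interpolation=2)
circ(s,[.5955,-.056,.080],.018,full,(0,255,0),7)
circ(s,[.5955,-.056,.080],.0085,full,(0,255,0),7)
circ(s,[T[0]-.0018,T[1]-.0008,T[2]-.0761],.006,full,(0,0,255),7)
cv2.imwrite("pics/s16.png",full[115*7:200*7,225*7:325*7])
E
```

```text
time_s: 34.75
position: [0.596, -0.0584, 0.1634]
orientation: [3.14, 0.016, -0.354]
force: [-0.4, -0.7, 0.8]
grip_width: 0.195
34.75 [ 0.596  -0.0584  0.1634] [ 3.14   0.016 -0.354] [-0.4 -0.7  0.8] 0.195 J [-0.23  0.25  1.67  0.    1.24  1.7 ]
tool shift cm [-0.03 -0.36  5.13] norm 5.1
turn deg 0.33 [np.float64(0.33)]
shift after turn [-0.03 -0.36  5.13]
```

View pics/s16.png

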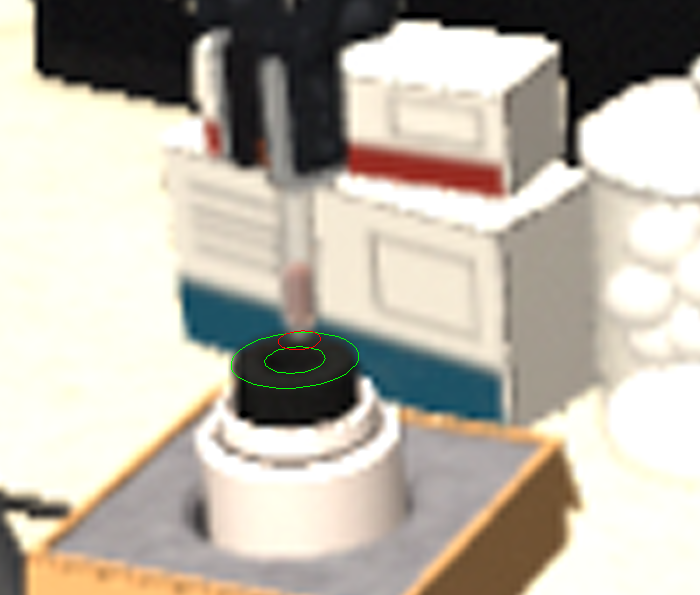

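```bash
python3 -m inch '[[0,-0.35,0,0],[0,0,0,0],[0,0,0.3,0],[0,0,0,0],[0,0,0,0],[0,0,0,0],[0,0,0,0],[0,0,0,0],[0,0,0,0],[0,0,0,0]]'
python3 - <<'E'
from h import *
go(.5973,-.0552,.1121,-.36)
s=cam("side");o=r.get_obs();T=o["position"]
full=cv2.resize(cv2.convertScaleAbs(s["color"],alpha=1.6),None,fx=7,fy=7,interpolation=2)
circ(s,[.5955,-.056,.080],.0085,full,(0,255,0),7)
circ(s,[T[0]-.0018,T[1]-.0008,T[2]-.0761],.006,full,(0,0,255),7)
cv2.imwrite("pics/s17.png",full[115*7:200*7,225*7:325*7])
t=cam("top"); cv2.imwrite("pics/t17.png",cv2.resize(t["color"][130:230,140:260],None,fx=5,fy=5,interpolation=2))
E
```

```text
time_s: 35.8
position: [0.5976, -0.0548, 0.1607]
orientation: [3.14, 0.015, -0.354]
force: [-0.6, 0.3, 0.1]
grip_width: 0.191
35.8 [ 0.5976 -0.0548  0.1607] [ 3.14   0.015 -0.354] [-0.6  0.3  0.1] 0.191 J [-0.22  0.26  1.67  0.    1.23  1.7 ]
tool shift cm [-0.01  0.05  4.86] norm 4.9
turn deg 0.34 [np.float64(0.34)]
shift after turn [-0.01  0.05  4.86]
```

View pics/s17.png

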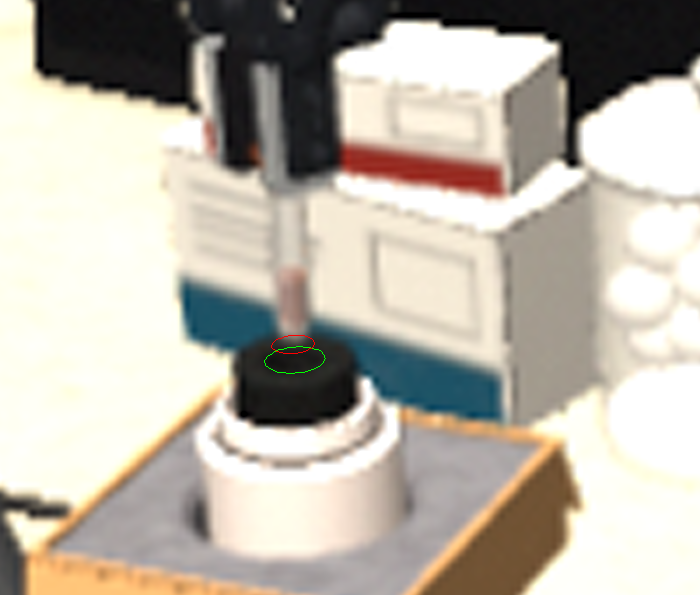

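View pics/t17.png

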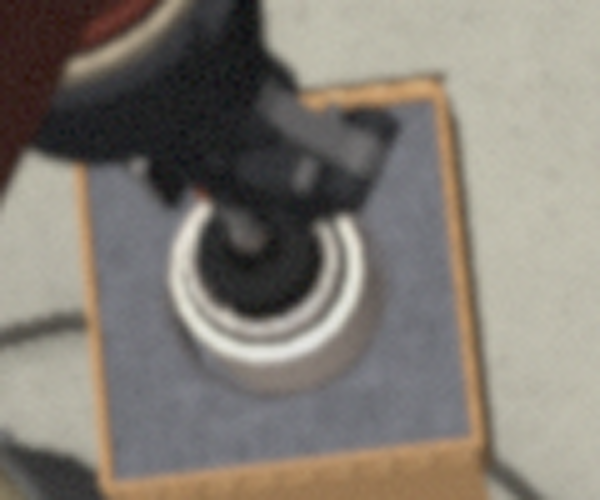

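Both views put the tube over the bore (side (267,164), top (191,178) px). I'll lower it 2 cm first and check.

```bash
python3 -m inch '[[0,0.05,0.3,0],[0,0,0.5,0],[0,0,0.5,0],[0,0,0.5,0],[0,0,0.2,0],[0,0,0,0],[0,0,0,0],[0,0,0,0],[0,0,0,0],[0,0,0,0]]'
python3 - <<'E'
from h import *
go(.5973,-.0552,.1121,-.36)
s=cam("side");o=r.get_obs();T=o["position"]
full=cv2.resize(cv2.convertScaleAbs(s["color"],alpha=1.6),None,fx=7,fy=7,interpolation=2)
cv2.imwrite("pics/s18.png",full[115*7:200*7,225*7:325*7])
E
```

```text
time_s: 36.9
position: [0.5969, -0.0551, 0.1385]
orientation: [3.14, 0.016, -0.354]
force: [0.2, -1.8, -0.8]
grip_width: 0.19
36.9 [ 0.5969 -0.0551  0.1385] [ 3.14   0.016 -0.354] [ 0.2 -1.8 -0.8] 0.19 J [-0.22  0.28  1.69  0.    1.19  1.7 ]
tool shift cm [ 0.04 -0.01  2.64] norm 2.6
turn deg 0.34 [np.float64(0.34)]
shift after turn [ 0.04 -0.01  2.64]
```

View pics/s18.png

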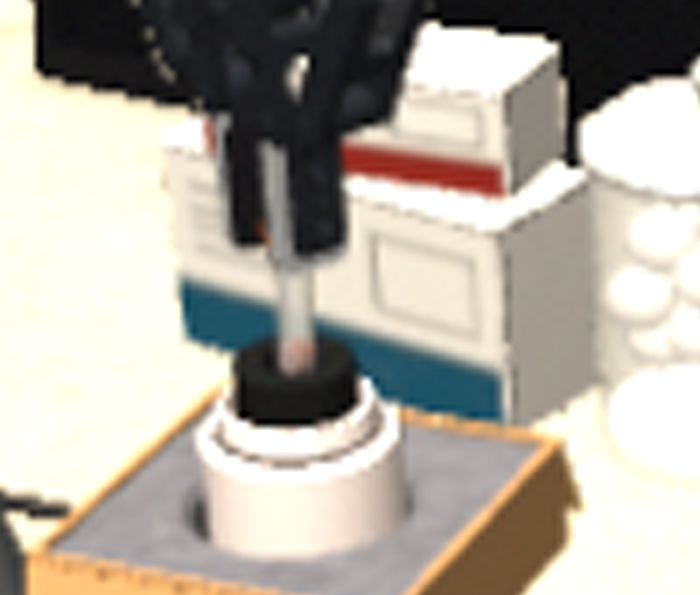

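The tube is in the bore, forces within noise. I'll go the rest of the way down.

```bash
python3 -m inch '[[0,0,0.4,0],[0,0,0.5,0],[0,0,0.5,0],[0,0,0.5,0],[0,0,0.3,0],[0,0,0.2,0],[0,0,0.1,0],[0,0,0,0],[0,0,0,0],[0,0,0,0]]'
python3 - <<'E'
from h import *
go(.5973,-.0552,.1121,-.36)
E
```

```text
time_s: 37.95
position: [0.5973, -0.055, 0.1122]
orientation: [3.141, 0.014, -0.354]
force: [-0.5, -0.6, -0.4]
grip_width: 0.196
37.95 [ 0.5973 -0.055   0.1122] [ 3.141  0.014 -0.354] [-0.5 -0.6 -0.4] 0.196 J [-0.22  0.31  1.7   0.    1.14  1.7 ]
tool shift cm [0.01 0.02 0.01] norm 0.0
turn deg 0.34 [np.float64(0.34)]
shift after turn [0.01 0.02 0.01]
```

```bash
python3 -m inch '[[0,0,0,0],[0,0,0,0],[0,0,0,0],[0,0,0,0],[0,0,0,0],[0,0,-1,0],[0,0,-2,0],[0,0,-3,0],[0,0,-3,0],[0,0,-3,0]]' 0
python3 - <<'E'
from h import *
go(.4178,-.2078,.13,-.36)
s=cam("side")
full=cv2.resize(cv2.convertScaleAbs(s["color"],alpha=1.3),None,fx=7,fy=7,interpolation=2)
cv2.imwrite("pics/s19.png",full[115*7:200*7,225*7:325*7])
E
```

```text
time_s: 38.95
position: [0.5954, -0.0548, 0.2321]
orientation: [3.139, 0.025, -0.354]
force: [0.7, -1.3, -0.2]
grip_width: 0.999
38.95 [ 0.5954 -0.0548  0.2321] [ 3.139  0.025 -0.354] [ 0.7 -1.3 -0.2] 0.999 J [-0.22  0.19  1.61  0.    1.37  1.7 ]
tool shift cm [-11.35  20.51  10.21] norm 25.6
turn deg 0.34 [np.float64(0.34)]
shift after turn [-11.23  20.57  10.21]
```

View pics/s19.png

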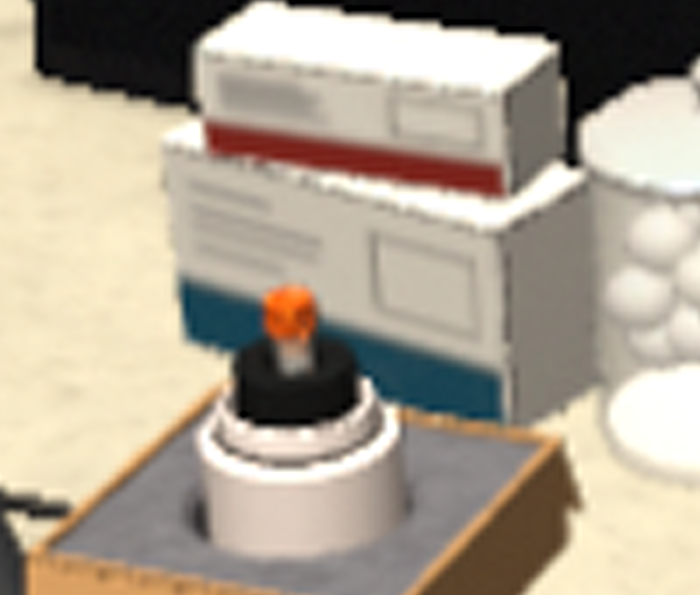

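Run:
```python
from h import *
s=cam("side")
def orange(img,roi):
    h=cv2.cvtColor(img,cv2.COLOR_BGR2HSV); m=((h[...,0]<16)&(h[...,1]>170)&(h[...,2]>110))
    x,y,w,hh=roi; ys,xs=np.nonzero(m[y:y+hh,x:x+w]); return xs.min()+x,xs.max()+x,ys.min()+y,ys.max()+y,xs.mean()+x,ys.mean()+y,len(xs)
a=orange(cv2.imread("pics/side0.png"),(368,250,20,30)); b=orange(s["color"],(255,145,25,35))
print(a);print(b)
for n,P in(("block",[.4212,-.3833,.012]),("bore",[.5955,-.056,.036])):
    for z in(0,.046,.063): print(n,z,proj(s,np.add(P,[0,0,z])).round(1))
```

```text
(np.int64(374), np.int64(382), np.int64(258), np.int64(267), np.float64(377.84615384615387), np.float64(262.2948717948718), 78)
(np.int64(263), np.int64(269), np.int64(157), np.int64(163), np.float64(266.25581395348837), np.float64(159.7906976744186), 43)
block 0 [376.6 292.7]
block 0.046 [377.3 268.9]
block 0.063 [377.6 259.7]
bore 0 [268.6 185.6]
bore 0.046 [266.6 165. ]
bore 0.063 [265.8 157.1]
```

Tube is in the bore. The cap centroid matches the fully seated height to about 1 px (y 159.8 against 161.0, where the block pick showed a similar −2 px bias). Next is the grey cap.

```bash
python3 -m inch '[[-1,2,0,0],[-1.6,3,0,0],[-1.8,3.3,0,0],[-1.8,3.3,0.5,0],[-1.8,3.3,1,0],[-1.6,2.8,1,0],[-1,1.8,1,0],[-0.5,0.9,1,0],[0,0,0.5,0],[0,0,0,0]]'
python3 - <<'E'
from h import *
go(.4177,-.208,.039,-.36)
E
```

```text
time_s: 40.05
position: [0.419, -0.2126, 0.1909]
orientation: [3.141, 0.006, -0.352]
force: [0.4, 0.0, 0.2]
grip_width: 0.998
40.05 [ 0.419  -0.2126  0.1909] [ 3.141  0.006 -0.352] [0.4 0.  0.2] 0.998 J [-0.64 -0.09  1.98 -0.    1.26  1.29]
tool shift cm [-0.28 -0.39 15.19] norm 15.2
turn deg 0.46 [np.float64(0.46)]
shift after turn [-0.29 -0.38 15.19]
```

```bash
python3 -m inch '[[-0.2,-0.4,1,0],[0,0,1.5,0],[0,0,1.5,0],[0,0,1.5,0],[0,0,1.5,0],[0,0,1.2,0],[0,0,0.7,0],[0,0,0,0],[0,0,0,0],[0,0,0,0]]'
python3 - <<'E'
from h import *
go(.4177,-.208,.039,-.36)
s=cam("side");t=cam("top")
t0=cv2.imread("pics/top0.png")
cv2.imwrite("pics/s20.png",cv2.resize(s["color"][170:300,220:360],None,fx=4,fy=4,interpolation=2))
k=5
big=cv2.resize(t0,None,fx=k,fy=k,interpolation=2)
circ(t,[.4178,-.2064,.049],.0295,big,(0,255,0),k)
S=cv2.resize(cv2.imread("pics/side0.png"),None,fx=k,fy=k,interpolation=2)
circ(s,[.4172,-.2098,.049],.0295,S,(0,255,0),k);circ(s,[.4172,-.2098,0],.0295,S,(0,255,0),k)
cv2.imwrite("pics/cap.png",np.hstack([big[275*k:340*k,260*k:325*k],S[225*k:290*k,250*k:315*k]]))
E
```

```text
time_s: 41.05
position: [0.4249, -0.2017, 0.0983]
orientation: [-3.141, 0.002, -0.342]
force: [0.1, 0.2, -0.3]
grip_width: 1.0
41.05 [ 0.4249 -0.2017  0.0983] [-3.141e+00  2.000e-03 -3.420e-01] [ 0.1  0.2 -0.3] 1.0 J [-0.61  0.03  2.05  0.    1.06  1.3 ]
tool shift cm [-0.47  0.83  5.93] norm 6.0
turn deg 1.05 [np.float64(1.05)]
shift after turn [-0.45  0.84  5.93]
```

View pics/s20.png

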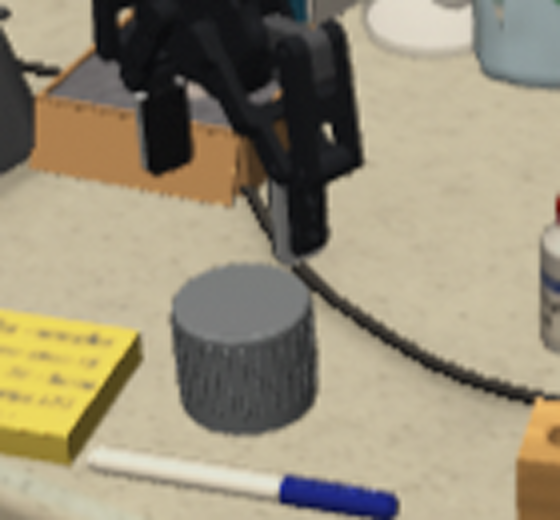

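View pics/cap.png

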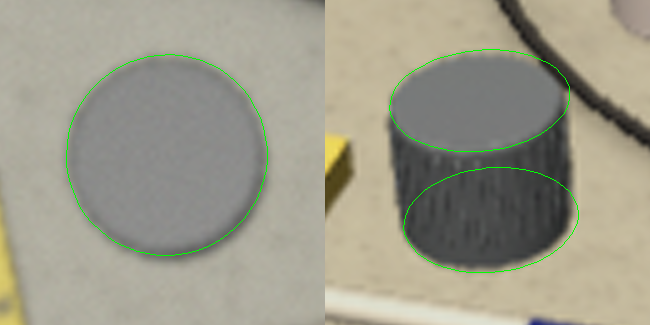

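The overlay fits the cap outline in both views. Lowering around it.

```bash
python3 -m inch '[[-0.4,0.8,0,1],[0,0,0.3,0],[0,0,0.8,0],[0,0,0.8,0],[0,0,0.8,0],[0,0,0.8,0],[0,0,0.8,0],[0,0,0.5,0],[0,0,0,0],[0,0,0,0]]'
python3 - <<'E'
from h import *
go(.4177,-.208,.039,-.36)
E
```

```text
time_s: 42.15
position: [0.4176, -0.209, 0.0461]
orientation: [-3.141, 0.001, -0.362]
force: [0.0, -0.3, 0.5]
grip_width: 1.002
42.15 [ 0.4176 -0.209   0.0461] [-3.141e+00  1.000e-03 -3.620e-01] [ 0.  -0.3  0.5] 1.002 J [-0.63  0.12  2.08  0.    0.94  1.3 ]
tool shift cm [-0.02 -0.09  0.71] norm 0.7
turn deg -0.11 [np.float64(-0.11)]
shift after turn [-0.02 -0.09  0.71]
```

```bash
python3 -m inch '[[0,0,0.4,0],[0,0,0,0],[0,0,0,0],[0,0,0,0],[0,0,0,0],[0,0,0,0],[0,0,0,0],[0,0,0,0],[0,0,0,0],[0,0,0,0]]' 0.05 30; python3 -c "
from h import *
state()"; python3 -m inch '[[0,0,0,0],[0,0,0,0],[0,0,0,0],[0,0,0,0],[0,0,0,0],[0,0,0,0],[0,0,0,0],[0,0,0,0],[0,0,0,0],[0,0,0,0]]' 1 40; python3 -c "
from h import *
state()"
```

```text
time_s: 43.15
position: [0.4187, -0.2097, 0.0433]
orientation: [3.141, -0.002, -0.362]
force: [0.3, -0.1, 0.1]
grip_width: 0.951
43.15 [ 0.4187 -0.2097  0.0433] [ 3.141e+00 -2.000e-03 -3.620e-01] [ 0.3 -0.1  0.1] 0.951 J [-0.63  0.13  2.08  0.    0.93  1.3 ]
time_s: 44.15
position: [0.4189, -0.2098, 0.0435]
orientation: [3.141, -0.002, -0.362]
force: [0.6, -0.6, -0.6]
grip_width: 0.654
44.15 [ 0.4189 -0.2098  0.0435] [ 3.141e+00 -2.000e-03 -3.620e-01] [ 0.6 -0.6 -0.6] 0.654 J [-0.63  0.13  2.08  0.    0.93  1.3 ]
```

```bash
python3 -m inch '[[0,0,-0.5,0],[0,0,-2,0],[0,0,-3,0],[0,0,-3,0],[0,0,-3,0],[0,0,-2,0],[0.5,-1,0,0],[1,-2,0,0],[1.4,-2.6,0,0],[1.4,-2.6,0,0]]' ; python3 -c "
from h import *
go(.5981,-.055,.165,-.36)"
```

```text
time_s: 45.15
position: [0.4875, -0.1458, 0.182]
orientation: [-3.141, 0.002, -0.368]
force: [-0.2, -0.1, -0.3]
grip_width: 0.651
45.15 [ 0.4875 -0.1458  0.182 ] [-3.141e+00  2.000e-03 -3.680e-01] [-0.2 -0.1 -0.3] 0.651 J [-0.45  0.01  1.9   0.    1.23  1.49]
tool shift cm [  7.05 -12.45   1.7 ] norm 14.4
turn deg -0.46 [np.float64(-0.46)]
shift after turn [  7.15 -12.39   1.7 ]
```

```bash
python3 -m inch '[[1.4,-2.6,0,0],[1.4,-2.6,0,0],[1.4,-2.5,0,0],[1,-2,0,0],[0.6,-1,0,0],[0.3,-0.6,0,0],[0,0,0,0],[0,0,0,0],[0,0,0,0],[0,0,0,0]]' ; python3 -c "
from h import *
go(.5981,-.055,.165,-.36)"
```

```text
time_s: 46.15
position: [0.5863, -0.0518, 0.1702]
orientation: [3.142, 0.016, -0.365]
force: [-0.6, 0.6, -0.1]
grip_width: 0.651
46.15 [ 0.5863 -0.0518  0.1702] [ 3.142  0.016 -0.365] [-0.6  0.6 -0.1] 0.651 J [-0.22  0.22  1.69  0.    1.24  1.71]
tool shift cm [ 1.22 -0.12  0.52] norm 1.3
turn deg -0.31 [np.float64(-0.31)]
shift after turn [ 1.22 -0.12  0.52]
```

```bash
python3 -m inch '[[0.7,-0.05,-0.1,0],[0.6,-0.05,-0.1,0],[0,0,0,0],[0,0,0,0],[0,0,0,0],[0,0,0,0],[0,0,0,0],[0,0,0,0],[0,0,0,0],[0,0,0,0]]'
python3 - <<'E'
from h import *
go(.5987,-.0552,.1005,-.36)
s=cam("side");o=r.get_obs();T=o["position"]
full=cv2.resize(s["color"],None,fx=6,fy=6,interpolation=2)
P=T+[-.0015*.935-.001-.0008,.0015*.354-.001,-.0435]
circ(s,P,.0295,full,(0,0,255),6)
circ(s,[.5957,-.055,.057],.029,full,(0,255,0),6)
cv2.imwrite("pics/s21.png",full[110*6:205*6,215*6:335*6])
E
```

```text
time_s: 47.15
position: [0.5996, -0.0574, 0.1729]
orientation: [3.141, 0.014, -0.368]
force: [1.1, 0.4, 0.1]
grip_width: 0.65
47.15 [ 0.5996 -0.0574  0.1729] [ 3.141  0.014 -0.368] [1.1 0.4 0.1] 0.65 J [-0.23  0.25  1.66  0.    1.25  1.71]
tool shift cm [-0.16 -0.17  7.24] norm 7.2
turn deg -0.44 [np.float64(-0.44)]
shift after turn [-0.16 -0.17  7.24]
```

View pics/s21.png

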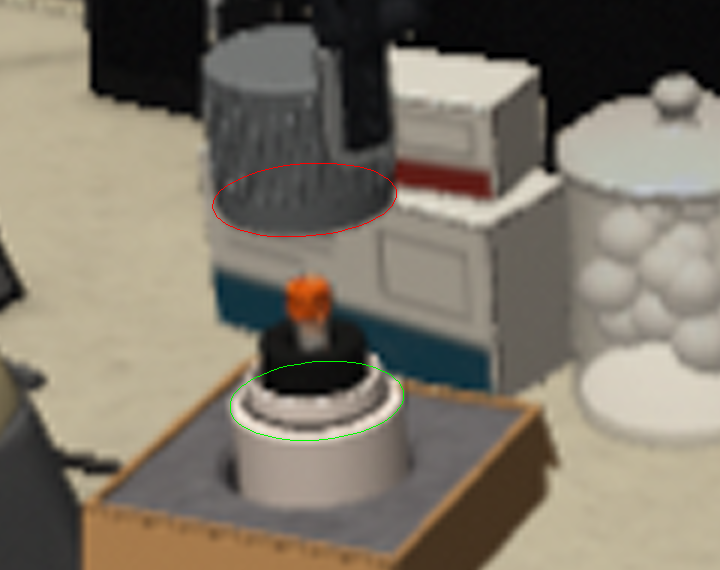

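The cap's predicted ring matches the image. After a small shift I'll lower to just above the tube's top and re-check.

```bash
python3 -m inch '[[-0.15,-0.25,0,0],[0,0,0.5,0],[0,0,0.9,0],[0,0,0.6,0],[0,0,0.2,0],[0,0,0,0],[0,0,0,0],[0,0,0,0],[0,0,0,0],[0,0,0,0]]'
python3 - <<'E'
from h import *
go(.5989,-.0545,.1005,-.36)
s=cam("side");o=r.get_obs();T=o["position"]
full=cv2.resize(s["color"],None,fx=6,fy=6,interpolation=2)
P=T+[-.0015*.935-.001-.0008,.0015*.354-.001,-.0435]
circ(s,P,.0295,full,(0,0,255),6)
circ(s,[.5957,-.055,.057],.029,full,(0,255,0),6)
cv2.imwrite("pics/s22.png",full[110*6:205*6,215*6:335*6])
t=cam("top"); cv2.imwrite("pics/t22.png",cv2.resize(t["color"][130:230,140:260],None,fx=5,fy=5,interpolation=2))
E
```

```text
time_s: 48.2
position: [0.5984, -0.054, 0.1485]
orientation: [3.141, 0.015, -0.368]
force: [0.4, 0.2, -0.4]
grip_width: 0.659
48.2 [ 0.5984 -0.054   0.1485] [ 3.141  0.015 -0.368] [ 0.4  0.2 -0.4] 0.659 J [-0.22  0.27  1.68  0.    1.21  1.72]
tool shift cm [0.06 0.03 4.8 ] norm 4.8
turn deg -0.43 [np.float64(-0.43)]
shift after turn [0.06 0.03 4.8 ]
```

View pics/s22.png

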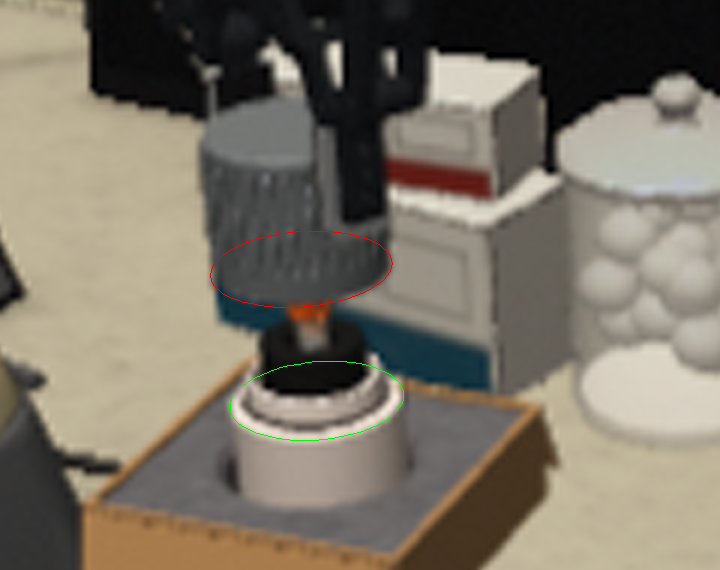

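View pics/t22.png

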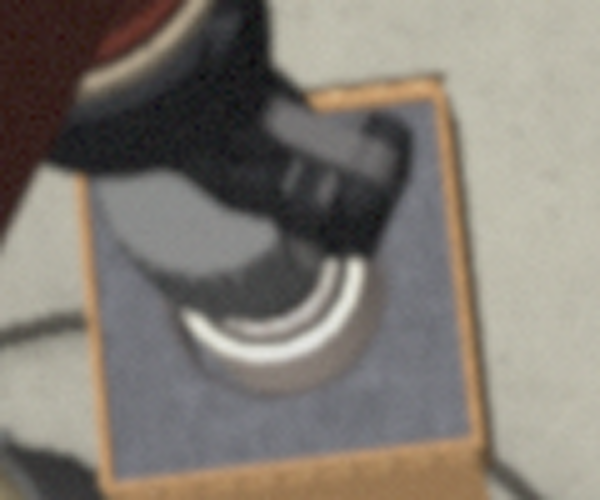

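```bash
python3 -m inch '[[0.05,0.03,0.4,0],[0,0,0.6,0],[0,0,0.6,0],[0,0,0.6,0],[0,0,0.6,0],[0,0,0.4,0],[0,0,0.1,0],[0,0,0,0],[0,0,0,0],[0,0,0,0]]'
python3 - <<'E'
from h import *
go(.5989,-.0545,.1005,-.36)
s=cam("side");o=r.get_obs();T=o["position"]
full=cv2.resize(s["color"],None,fx=6,fy=6,interpolation=2)
cv2.imwrite("pics/s23.png",full[110*6:205*6,215*6:335*6])
E
```

```text
time_s: 49.3
position: [0.5979, -0.0542, 0.1117]
orientation: [3.141, 0.017, -0.368]
force: [-0.1, 0.1, -0.1]
grip_width: 0.654
49.3 [ 0.5979 -0.0542  0.1117] [ 3.141  0.017 -0.368] [-0.1  0.1 -0.1] 0.654 J [-0.22  0.32  1.7   0.    1.14  1.71]
tool shift cm [ 0.11 -0.01  1.12] norm 1.1
turn deg -0.44 [np.float64(-0.44)]
shift after turn [ 0.11 -0.01  1.12]
```

View pics/s23.png

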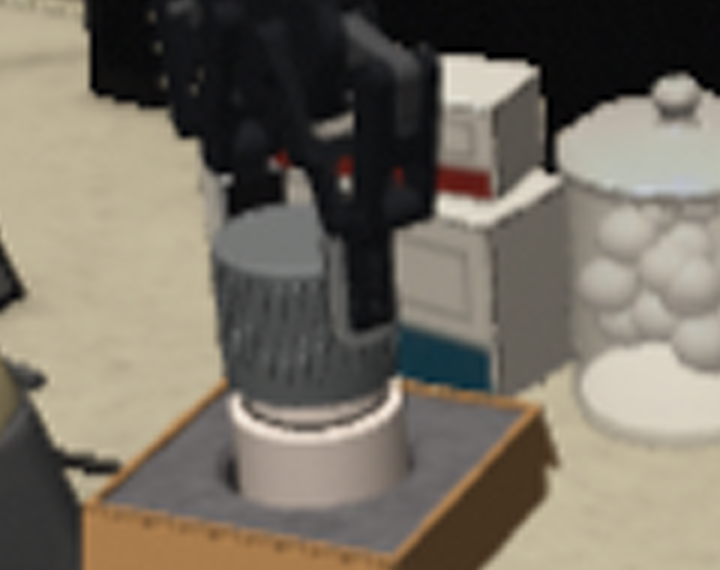

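The cap covers the tube and is starting onto the neck, nearly centred (px 228–400 against shoulder 230–405 in the crop). Final centimetre.

```bash
python3 -m inch '[[0.08,0.02,0.2,0],[0,0,0.3,0],[0,0,0.3,0],[0,0,0.2,0],[0,0,0.1,0],[0,0,0,0],[0,0,0,0],[0,0,0,0],[0,0,0,0],[0,0,0,0]]' ; python3 -c "
from h import *
go(.5989,-.0545,.1005,-.36)"
```

```text
time_s: 50.35
position: [0.5993, -0.0548, 0.1009]
orientation: [3.141, 0.014, -0.368]
force: [-1.1, -0.1, -0.2]
grip_width: 0.651
50.35 [ 0.5993 -0.0548  0.1009] [ 3.141  0.014 -0.368] [-1.1 -0.1 -0.2] 0.651 J [-0.22  0.33  1.7   0.    1.12  1.71]
tool shift cm [-0.05 -0.02  0.04] norm 0.1
turn deg -0.43 [np.float64(-0.43)]
shift after turn [-0.05 -0.02  0.04]
```

```bash
python3 -m inch '[[0,0,0.1,0],[0,0,0.1,0],[0,0,0,0],[0,0,0,0],[0,0,0,0],[0,0,0,0],[0,0,0,0],[0,0,0,0],[0,0,0,0],[0,0,0,0]]' ; python3 -m inch '[[0,0,0,0],[0,0,0,0],[0,0,0,0],[0,0,0,0],[0,0,0,0],[0,0,0,0],[0,0,-1,0],[0,0,-2,0],[0,0,-3,0],[0,0,-3,0]]' 0
python3 - <<'E'
from h import *
state()
s=cam("side")
full=cv2.resize(s["color"],None,fx=6,fy=6,interpolation=2)
cv2.imwrite("pics/s24.png",full[110*6:205*6,215*6:335*6])
circ(s,[.5957,-.055,.106],.0295,full,(0,0,255),6)
circ(s,[.5957,-.055,.057],.0295,full,(0,255,0),6)
cv2.imwrite("pics/s24o.png",full[110*6:205*6,215*6:335*6])
E
```

```text
time_s: 51.35
position: [0.6001, -0.0551, 0.1009]
orientation: [3.142, 0.012, -0.367]
force: [-0.1, 0.4, 0.4]
grip_width: 0.653
time_s: 52.35
position: [0.5974, -0.0547, 0.1887]
orientation: [3.14, 0.024, -0.368]
force: [0.7, 0.4, -0.5]
grip_width: 1.0
52.35 [ 0.5974 -0.0547  0.1887] [ 3.14   0.024 -0.368] [ 0.7  0.4 -0.5] 1.0 J [-0.22  0.23  1.64  0.    1.29  1.71]
```

View pics/s24.png

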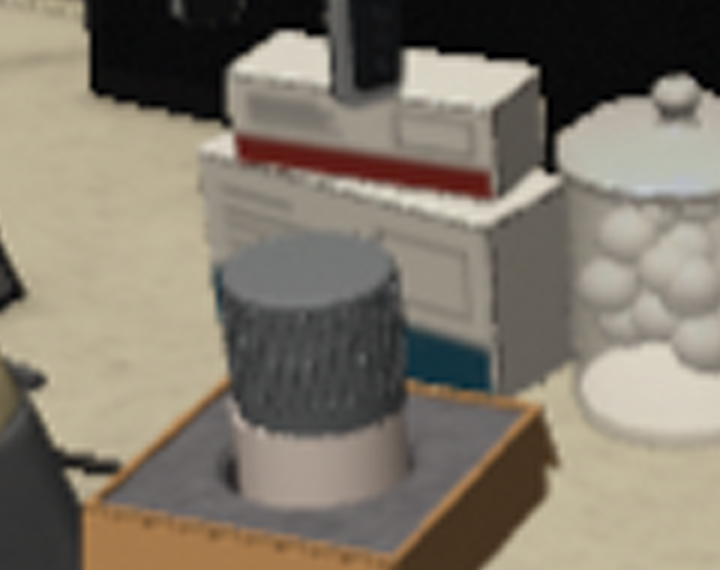

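View pics/s24o.png

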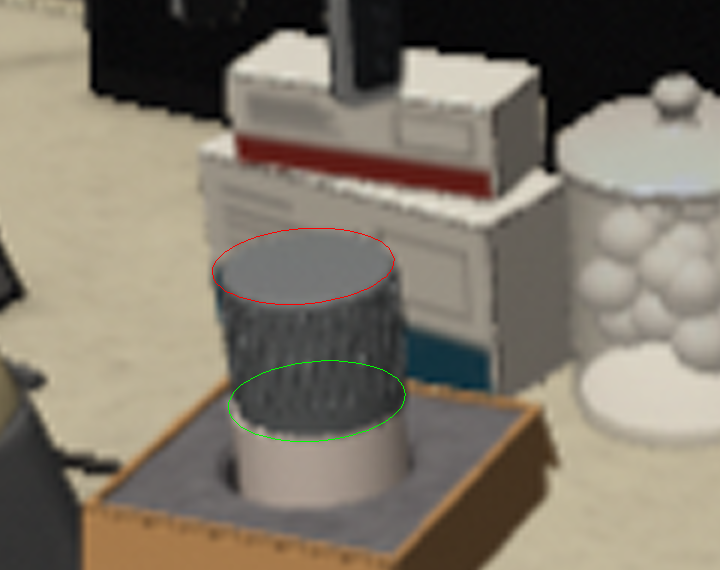

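The cap is down on the shoulder: its lower edge lies on the predicted seated ring, and the last two 1 mm pushes did not advance it. I'll back the hand off, settle, take a last look at both views and hand in.

```bash
python3 -m inch '[[-2,0,-2,0],[-3,1,-1,0],[-3,2,0,0],[-3,2,0,0],[-3,2,0,0],[-2,2,0,0],[-1,1,0,0],[0,0,0,0],[0,0,0,0],[0,0,0,0]]'
python3 - <<'E'
from h import *
state()
s=cam("side");t=cam("top")
a=cv2.resize(t["color"],None,fx=6,fy=6,interpolation=2)
circ(t,[.598,-.051,.106],.0295,a,(0,0,255),6)
cv2.imwrite("pics/t25.png",a[140*6:235*6,145*6:265*6])
cv2.imwrite("pics/s25.png",s["color"])
E
```

```text
time_s: 53.4
position: [0.4044, -0.0891, 0.2385]
orientation: [-3.141, -0.005, -0.367]
force: [-0.4, 0.5, -0.2]
grip_width: 1.002
53.4 [ 0.4044 -0.0891  0.2385] [-3.141 -0.005 -0.367] [-0.4  0.5 -0.2] 1.002 J [-0.41 -0.3   2.07  0.    1.37  1.53]
```

View pics/t25.png

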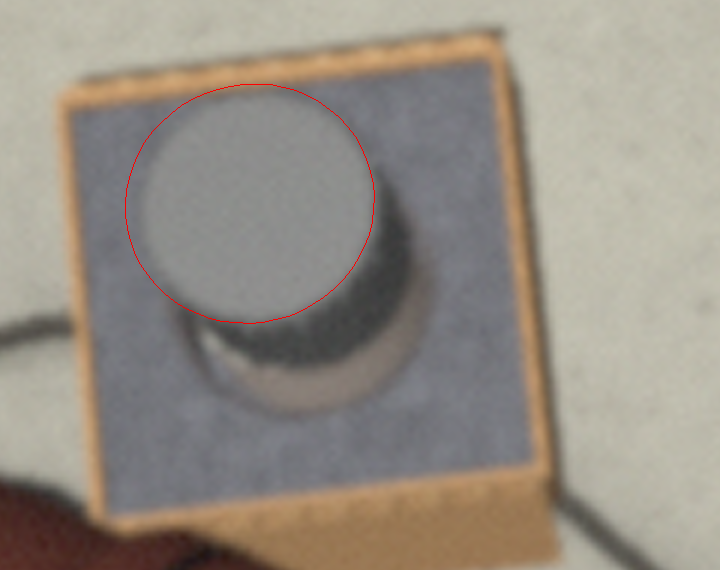

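View pics/s25.png

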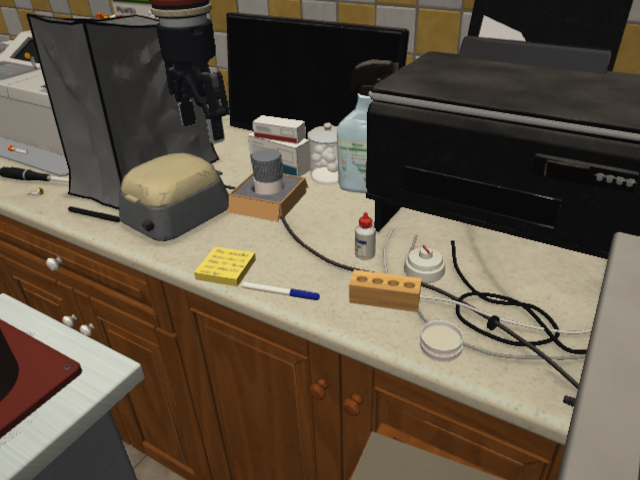

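The top view shows the closed cap flat on the canister, about 2 mm off to −y, inside the 3 mm play and 6 mm limit. The side view shows the bottle (365,240) and timer (425,262) where they started. Handing in.

```bash
python3 -c "
from plant import r
print(r.hand_in())"
```

```text
the job is handed in; nothing more can be done
None
```

The sample is packed and handed in at about 53 s of the 120 s allowed; no verdict was reported. I set the canister in the carton's well, then the sleeve in the canister, the tube in the bore and the grey cap on top, in that order.

**Checks that agreed:**
- **Canister:** it went down to the expected height, with slight contact force at the bottom.
- **Sleeve:** after release, its top lay on the outline predicted for a fully seated sleeve.
- **Tube:** it was lowered to the depth computed for the bore floor. Its orange cap then showed within about 1 px of the seated height, and it stayed upright in every view.
- **Cap:** it stopped about 0.4 mm above the height I had computed. The last two 1 mm pushes did not move it further, and its lower edge lies on the seated ring in the side view.
- **Bottle and timer:** by eye, both stand where they started in the last side view.

**Checks that were less clean:**
- **Camera offset:** the two cameras disagreed by 2–4 mm throughout, so I averaged them and cross-checked against the gripper's own position.
- **Cap centring:** the last top view puts the cap about 2 mm to the −y side of the canister. That is within its 3 mm play and the 6 mm limit.

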